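# Probe the wheel at its hidden sampling hole, pack the small cheeses, stow the probe

### The job

Check the big cheese wheel and get the batch packed: take the probe from its stand, slide its tip over the top of the wheel until it drops into the old sampling hole hidden under the bloom, push it fully home until its collar lies on the rind, and let go. While it stays there reading, put each of the small tall cheeses from the table upright into an empty cell of the crate. Only when all are packed, draw the probe out and hang it upright in its stand again, let go, and leave the cheeses already in the crate and everything else on the table where they are.

Things in the scene. Friction and masses are not known exactly. Their poses are not given: they have to be found in the camera images.
- truckle1: Small tall cheese to be packed: plain cream upright cylinder, diameter 58 mm, height 72 mm, 0.2 kg, standing loose on the table. Origin: centre of its underside; z is its axis (up). 3 or all 4 of the four are there; absent ones read None. One may be knocked aside during the work.
- truckle2: Another small tall cheese to be packed, the same in every way as truckle1.
- truckle3: Another small tall cheese to be packed, the same in every way as truckle1.
- truckle4: Another small tall cheese to be packed, the same in every way as truckle1.
- packed1: Cheese of the same shape and size (58 x 72 mm) that already stands in a cell of the crate and stays there; origin: centre of its underside. 1 or 2 of the three are there; absent ones read None.
- packed2: As packed1, in another cell.
- packed3: As packed1, in another cell.
- crate: Low fixed wooden crate, open on top, 169 mm (its x) by 250 mm (its y), with 2 x 3 square cells 76 mm wide. Origin: centre of its underside. Inner floor 6 mm up; outer walls 6 mm thick, top at 34 mm; dividers 5 mm thick, top at 32 mm. Cell centres in its frame: x -40.5 or +40.5 mm, y -81, 0 or +81 mm. Fingers gripping diagonally to the cells, above the walls, clear neighbouring cheeses.
- wheel: Large pale cheese wheel, diameter 190 mm, 85 mm high, fixed on a square board 210 mm wide and 14 mm thick. Origin: centre of the board's underside, on the wheel's axis; the flat, level, firm top of the rind is 99 mm above it.
- wheel_top (a point): Centre of the wheel's top. The one old sampling hole, upright, 18 mm wide and 76 mm deep, has its centre 50 mm from here in the top, at an unknown angle (the wheel's yaw tells nothing of it). Bloom has grown over its mouth: it cannot be seen, but gives no resistance, and a tip slid round that circle drops in.
- probe: Core probe hanging upright in the stand, 0.15 kg, loose: black square handle 24 x 24 mm, 70 mm tall, over a steel collar (disc 40 mm wide, 6 mm thick), over a round steel shaft 10 mm thick, 70 mm long, with a rounded end. Origin: centre of the collar's underside; z up to the handle, which reaches from 6 to 76 mm above it; x and y square to the handle's flats. Home in the wheel, the collar lies on the rind.
- probe_tip (a point): Lower end of the probe's shaft, on its axis, 70 mm below the collar's underside; same axes as the probe.
- stand: Fixed steel bridge, 90 x 90 mm, 100 mm high, with a round hole of 22 mm through the middle of its 8 mm thick top; open below the top. The probe's shaft hangs in the hole with the collar lying on the top. Origin: centre of its underside.
- stand_hole (a point): Centre of the hole in the stand, level with the top surface (100 mm above the table).
- flat1: Low flat brown cheese, diameter 92 mm, 32 mm high, stays where it is. Origin: centre of its underside.
- flat2: Another low flat cheese of the same size, stays where it is.
- jar: Glass jar with a lid, diameter 60 mm, 90 mm high, stays where it is. Origin: centre of its underside.
- tin: Closed steel tin, diameter 72 mm, 50 mm high, stays where it is. Origin: centre of its underside.
- brush: Hand brush lying flat near the right edge of the table, about 200 mm long, stays where it is.
Mind the look-alikes: they are no part of the job. What is shaped like the truckle2 but black is not meant. Leave any red look-alike of the packed3 alone.

How it is judged:
By the outcome, as a careful person would: the job done as asked, in the order asked, and still so for the second after the job is handed in, with the robot touching nothing.
Of truckle1, truckle2, truckle3, truckle4 only 3 to 4 are there at a start; the rules pass over those that are not, and their reading is None.
Of packed1, packed2, packed3 only 1 to 2 are there at a start; the rules pass over those that are not, and their reading is None.
At some moment in a run one of truckle1, truckle2, truckle3, truckle4 may be knocked a few centimetres aside while the robot is not near it.
It also fails if it takes over 210 s, if anything falls off the work surface, if the arm or the gripper's body presses on something with over 40 N, if the wrist force passes 120 N, or if a joint passes its speed limit or range.

### The arm

A 7-joint arm with a two-finger parallel gripper is mounted at the origin on the work surface. World frame = base frame: x ahead of the robot, y to its left, z up, the work surface at z = 0. Lengths are in m, angles in rad, forces in N, time in s.
With the tool pointing down it reaches from about 0.4 to 0.85 m from the base axis. Payload 10.4 kg.
Tool frame: the origin (TCP) lies on the centre line of the jaws, within the pads' length; the fingertips stand r.tip_extent ahead of it and the grasp point (between the pads) lies 3 mm ahead of it (r.tip_extent is the distance from the TCP to the fingertips, in m); z points along the fingers, y is the direction in which the jaws open and shut (so a half turn about z gives the same grasp; the last joint's range is limited). The gripper opens to 87 mm and grips with 3 to 60 N. Pads are 19 mm wide; open, the fingers measure 117 mm over their backs; the gripper's body (75 mm by 190 mm) begins 51 mm behind the grasp point.
Start: joints at [-1.242, 0.332, -0.065, 1.46, 0.022, 1.35, -0.088], TCP at [0.215, 0.587, 0.245] pointing down, gripper open.
Joint ranges: [-2.6, 2.6], [-0.5, 2.12], [-1.47, 1.34], [0.16, 2.42], [-1.27, 4.41], [0.06, 2.06], [-2.6, 2.6]. Speed limits (rad/s): [2.22, 2.22, 2.79, 2.79, 3.14, 3.14, 3.14].

### API

Orientations are given as a unit quaternion [x, y, z, w].
In Python, from bench import r gives the robot as it stands. The module is installed in compiled form; this text tells all that it offers.
- The arm moves only by the shell command python3 -m jog 'ROWS' [FORCE]. ROWS is JSON, a list of rows, each a list of 5 numbers: the shift along the tool's x, y, z in cm, then the turn about the tool's z in rad, then the closure, from 0 (fully open) to 1 (shut). A call has exactly 10 rows; each row shifts and turns the pose as measured when the row begins, along the tool's axes as they then stand; what a row does not reach is not made up. A row lasts 1/10 s, in which the tool goes at most 50 mm and 8.59 degrees, less where a joint would pass 70% of its speed; a pose out of reach is approached as far as the arm can. A call with a gripper value outside its range is refused whole. The fingers move at their own pace and stop on an object; FORCE is the grip in N (left out, the last holds). Time passes only in rows, so rows that do not move let the fingers close, or fill a call up. It gives the time, the measured TCP pose, the force and the opening at its end, in the units of the state.
- r.read_state(): the state, without advancing time (a new reading comes with each control period).
- r.camera(name): name is "scene" or "top"; returns a dict with "pixels" (420x560x3 uint8, red, green, blue), "fx", "fy", "cx", "cy" (pixels), "camera_from_world" (4x4, takes a point from world to camera coordinates). Camera axes: x right, y up, looking along -z (the intrinsics and any distortion apply to the point x, -y, -z); pixel columns grow to the right and rows downward; lengths in m; the calibration is good to about 2 mm. A picture is of the moment at which its call begins. There is no depth.
- r.close_job(): hands the job in, once; it reports no verdict.
The state is a dict: "time": time; "joint_positions": joint angles; "joint_vel": joint speeds; "joint_torque": joint torques, N m; "ee_pos": TCP position; "eef_rot": TCP orientation; "ft_force": force on the tool from outside, world axes, zero at the start; "torque": the same for the moment, N m; "width": finger opening in m.
Only numpy, scipy, OpenCV 4.12 (cv2) and the standard library are available. Lean on these libraries where they do the work, as an engineer would, in place of code of your own. Each camera call takes 0.05 s, during which the arm holds its last target. There are 200 camera calls.

## Working session

There is one attempt and no reset: what is moved stays moved. The work goes in short steps, Python scripts to look and compute and a shell command to move; the robot and the scene stay as the last step left them, time stands still between calls to the robot, and variables do not carry over. Pictures are saved under pics/ and viewed, about 12 in all and at most 16, crops included, and the job is handed in when it is done.

```bash
mkdir -p pics
cat > h.py <<'E'
import numpy as np, cv2
from bench import r
from scipy.spatial.transform import Rotation as R
def snap(name,fn):
    c=r.camera(name); cv2.imwrite(f'pics/{fn}.png',c['pixels'][:,:,::-1]); np.save(f'pics/{fn}.npy',c,allow_pickle=True); return c
def ld(fn): return np.load(f'pics/{fn}.npy',allow_pickle=True).item()
def ray(c,u,v):
    T=np.array(c['camera_from_world']); d=np.array([(u-c['cx'])/c['fx'],-(v-c['cy'])/c['fy'],-1.]); Ri=T[:3,:3].T
    return -Ri@T[:3,3], Ri@d
def onz(c,u,v,z):
    o,d=ray(c,u,v); return (o+d*(z-o[2])/d[2])
def proj(c,p):
    T=np.array(c['camera_from_world']); q=T[:3,:3]@np.array(p)+T[:3,3]
    return np.array([c['cx']+c['fx']*q[0]/-q[2], c['cy']+c['fy']*-q[1]/-q[2]])
def st():
    s=r.read_state(); M=R.from_quat(s['eef_rot']).as_matrix()
    print('t',round(s['time'],2),'p',np.round(s['ee_pos'],4),'x',np.round(M[:,0],3),'y',np.round(M[:,1],3),'z',np.round(M[:,2],3),'F',np.round(s['ft_force'],1),'w',round(s['width'],4)); return s,M
def go(p,yaw=None):
    "print shift in tool axes (cm) to TCP p; yaw = wanted angle of jaw axis y (mod pi)"
    s,M=st(); d=M.T@(np.array(p)-s['ee_pos'])*100; out=[np.round(d,2)]
    if yaw is not None:
        a=np.arctan2(M[1,1],M[0,1]); t=-(yaw-a); t=(t+np.pi/2)%np.pi-np.pi/2; out.append(round(t,3))
    print('GO',*out,'j7',np.round(s['joint_positions'][6],2))
E
python3 - <<'E'
from h import *
for n in ('top','scene'):
    c=snap(n,n+'1'); print({k:np.round(v,3) if k!='pixels' else 0 for k,v in c.items()})
st(); print(r.tip_extent)
E
```

```text
{'pixels': 0, 'fx': np.float64(459.576), 'fy': np.float64(459.576), 'cx': np.float64(275.765), 'cy': np.float64(208.188), 'camera_from_world': array([[-0.009, -1.   , -0.011, -0.021],
       [ 0.991, -0.01 ,  0.133, -0.549],
       [-0.133, -0.01 ,  0.991, -1.431],
       [ 0.   ,  0.   ,  0.   ,  1.   ]])}
{'pixels': 0, 'fx': np.float64(541.072), 'fy': np.float64(541.072), 'cx': np.float64(280.256), 'cy': np.float64(203.302), 'camera_from_world': array([[ 0.336,  0.941,  0.024, -0.161],
       [-0.502,  0.158,  0.85 ,  0.194],
       [ 0.797, -0.298,  0.526, -2.079],
       [ 0.   ,  0.   ,  0.   ,  1.   ]])}
t 0.1 p [0.2152 0.5864 0.2438] x [-0.939  0.345 -0.   ] y [ 0.345  0.939 -0.001] z [-0.    -0.001 -1.   ] F [-0.2 -1.  -0.4] w 0.0871
0.022
```

View pics/top1.png

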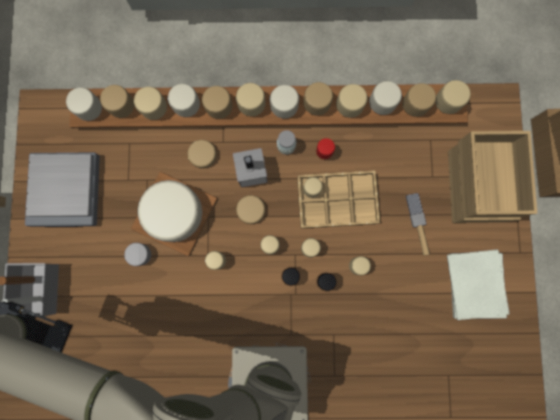

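View pics/scene1.png

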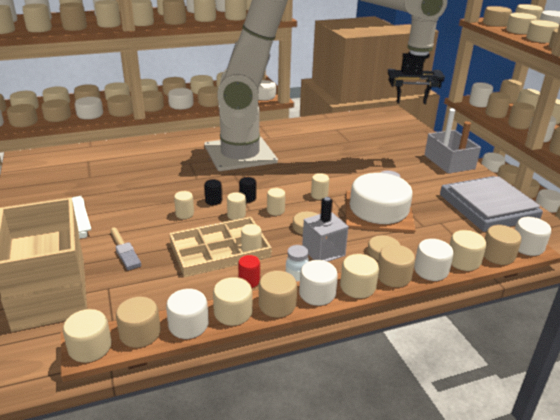

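Top view: four cream truckles at (214,260), (270,244), (311,247) and (361,265). The black ones at (291,276) and (327,282), and the red one at (326,148), are look-alikes and stay put. One packed cheese is in the crate at (313,187). The stand with the probe is at (250,165) and the wheel at (169,211). I'll measure these and confirm in an enlarged crop.

```bash
cat > m.py <<'E'
from h import *
def blobs(c,lo,hi,box,amin=60):
    hsv=cv2.cvtColor(c['pixels'],cv2.COLOR_RGB2HSV); m=cv2.inRange(hsv,np.array(lo),np.array(hi)); x0,y0,x1,y1=box
    k=np.zeros_like(m);k[y0:y1,x0:x1]=m[y0:y1,x0:x1]; k=cv2.morphologyEx(k,cv2.MORPH_OPEN,np.ones((3,3)))
    cs,_=cv2.findContours(k,cv2.RETR_EXTERNAL,cv2.CHAIN_APPROX_NONE)
    return [q for q in cs if cv2.contourArea(q)>amin]
E
python3 - <<'E'
from m import *
c=ld('top1');hsv=cv2.cvtColor(c['pixels'],cv2.COLOR_RGB2HSV)
for u,v in [(214,258),(270,243),(311,245),(361,264),(313,186),(169,208),(250,175),(249,160),(340,199),(301,200),(340,176),(210,205),(250,240),(202,150)]: print((u,v),hsv[v,u])
im=c['pixels'][130:300,135:395,::-1]; cv2.imwrite('pics/crop1.png',cv2.resize(im,None,fx=3,fy=3,interpolation=cv2.INTER_CUBIC))
E
```

```text
(214, 258) [ 22  70 209]
(270, 243) [ 22  72 203]
(311, 245) [ 22  73 199]
(361, 264) [ 21  75 195]
(313, 186) [ 22  75 195]
(169, 208) [ 26  27 217]
(250, 175) [ 15   4 141]
(249, 160) [105  10 100]
(340, 199) [ 19  98 145]
(301, 200) [ 19  95 158]
(340, 176) [ 18  98 141]
(210, 205) [ 14 135  85]
(250, 240) [ 14 120 132]
(202, 150) [ 20  91 169]
```

View pics/crop1.png

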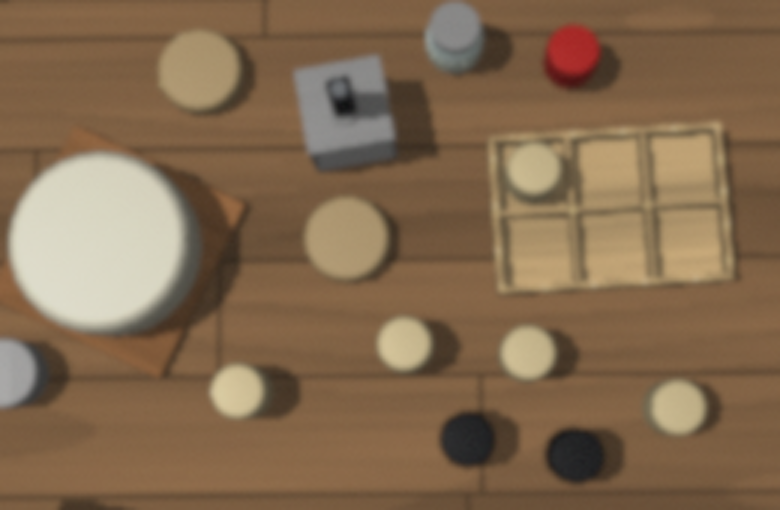

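Run:
```python
from m import *
c=ld('top1')
for q in blobs(c,(17,50,182),(28,95,255),(190,170,390,290)):
    (u,v),rad=cv2.minEnclosingCircle(q); print('tr',np.round([u,v,rad],1),np.round(onz(c,u,v,.072),4))
for q in blobs(c,(18,10,205),(35,45,255),(130,170,210,250),500):
    e=cv2.fitEllipse(q); print('wheel',np.round(e[0],1),e[1],np.round(onz(c,*e[0],.099),4))
f=lambda L,z:np.array([onz(c,135+u/3-.33,130+v/3-.33,z) for u,v in L])
S=f([(294,70),(380,56),(394,147),(312,157)],.1); print('stand',S.round(3).tolist(),S.mean(0))
C=f([(489,137),(722,123),(735,279),(499,293)],.034); print('crate',C.round(3).tolist(),C.mean(0))
cc=C.mean(0)
ey=(C[0]+C[3]-C[1]-C[2]);ey/=np.linalg.norm(ey); ex=np.array([ey[1],-ey[0],0]); print('ey',ey,'ex',ex)
for i in(-1,1):
  for j in (-1,0,1):
    p=cc+ex*i*.0405+ey*j*.081; print('cell',i,j,p[:2].round(4),proj(c,[*p[:2],.006]).round(0))
im=c['pixels'][145:190,228:272,::-1]; a=cv2.resize(im,(500,500),interpolation=cv2.INTER_CUBIC)
s=ld('scene1'); im=s['pixels'][190:270,280:360,::-1]; b=cv2.resize(im,(500,500)[:2],interpolation=cv2.INTER_CUBIC)
cv2.imwrite('pics/crop2.png',cv2.resize(np.hstack([a,b]),(800,400)))
```

```text
tr [360.3 265.4   7.6] [ 0.3646 -0.284   0.072 ]
tr [213.2 259.8   7.8] [0.3856 0.1667 0.072 ]
tr [310.2 247.2   7.5] [ 0.4215 -0.1321  0.072 ]
tr [268.9 244.1   7.7] [ 0.4323 -0.005   0.072 ]
tr [312.  185.5   7.5] [ 0.6143 -0.1415  0.072 ]
wheel [166.4 209.9] (52.21910858154297, 54.105384826660156) [0.5384 0.3077 0.099 ]
stand [[0.714, 0.105, 0.1], [0.728, 0.016, 0.1], [0.632, 0.002, 0.1], [0.623, 0.086, 0.1]] [0.67438593 0.05215245 0.1       ]
crate [[0.655, -0.098, 0.034], [0.668, -0.349, 0.034], [0.499, -0.357, 0.034], [0.487, -0.106, 0.034]] [ 0.57710629 -0.22766552  0.034     ]
ey [-0.04955687  0.9987713   0.        ] ex [0.9987713  0.04955687 0.        ]
cell -1 -1 [ 0.5407 -0.3106] [363. 211.]
cell -1 0 [ 0.5367 -0.2297] [338. 212.]
cell -1 1 [ 0.5326 -0.1488] [313. 214.]
cell 1 -1 [ 0.6216 -0.3066] [361. 186.]
cell 1 0 [ 0.6176 -0.2257] [336. 188.]
cell 1 1 [ 0.6135 -0.1448] [312. 189.]
```

View pics/crop2.png

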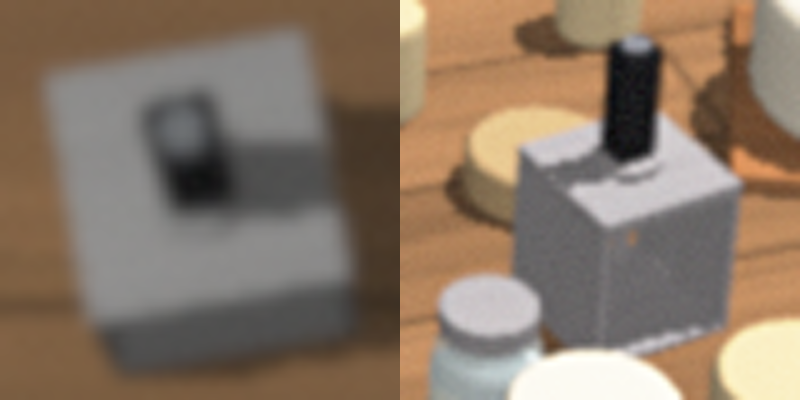

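Run:
```python
from m import *
from scipy.optimize import least_squares
for n,box,z in (('top1',(125,165,212,255),.099),('scene1',(340,165,420,230),.099)):
    c=ld(n); qs=blobs(c,(15,0,150),(40,60,255),box,500)
    q=max(qs,key=cv2.contourArea)[:,0].astype(float)
    # back-project contour on top plane; the far rim part from the camera is the true top edge
    P=np.array([onz(c,u+0,v+0,z)[:2] for u,v in q]); o,_=ray(c,0,0); m=P.mean(0)
    d=(m-o[:2]);d/=np.linalg.norm(d)
    k=((P-m)@d)>-.01
    f=lambda x:np.hypot(*(P[k]-x[:2]).T)-x[2]
    s=least_squares(f,[*m,.095]).x; s2=least_squares(lambda x:np.hypot(*(P[k]-x).T)-.095,m).x
    print(n,q.min(0),q.max(0),s.round(4),s2.round(4))
c=ld('top1');print(onz(c,247.8,159.6,.176)); h=c['pixels'][150:172,240:258].mean(2).astype(int)
B=[onz(c,135+u/3-.33,130+v/3-.33,.014)[:2] for u,v in [(245,208),(163,374)]];print('board corners',B)
s=ld('scene1');x=280+np.array([636-400])*.2;y=190+45*.2;print('scene handle top',onz(s,x[0],y,.176))
print(proj(c,[.5384,.3077,.099]))
go([.674,.052,.25],np.deg2rad(10)); go([.674,.052,.25],np.deg2rad(100))
```

```text
top1 [138. 181.] [195. 239.] [0.5386 0.3057 0.0899] [0.5353 0.3   ]
scene1 [352. 173.] [411. 222.] [0.5522 0.3062 0.0932] [0.5537 0.3053]
[0.67438189 0.05248302 0.176     ]
board corners [array([0.58380831, 0.16669469]), array([0.40521057, 0.25301016])]
scene handle top [0.68000643 0.05802102 0.176     ]
[166.38294809 209.90458452]
t 0.1 p [0.2152 0.5864 0.2438] x [-0.939  0.345 -0.   ] y [ 0.345  0.939 -0.001] z [-0.    -0.001 -1.   ] F [-0.2 -1.  -0.4] w 0.0871
GO [-61.48 -34.37  -0.57] 1.045 j7 -0.09
t 0.1 p [0.2152 0.5864 0.2438] x [-0.939  0.345 -0.   ] y [ 0.345  0.939 -0.001] z [-0.    -0.001 -1.   ] F [-0.2 -1.  -0.4] w 0.0871
GO [-61.48 -34.37  -0.57] -0.526 j7 -0.09
```

```bash
python3 -m jog '[[-4.2,-2.35,0,0,0],[-4.2,-2.35,0,0,0],[-4.2,-2.35,0,0,0],[-4.2,-2.35,0,0,0],[-4.2,-2.35,0,0,0],[-4.2,-2.35,0,0,0],[-4.2,-2.35,0,0,0],[-4.2,-2.35,0,0,0],[-4.2,-2.35,0,0,0],[-4.2,-2.35,0,0,0]]' 30
python3 -c "
from h import *
go([.674,.052,.25],np.deg2rad(100))"
```

```text
time: 1.1
ee_pos: [0.5332, 0.2137, 0.2393]
eef_rot: [0.168, 0.986, -0.002, -0.003]
ft_force: [0.5, 1.2, 0.4]
width: 0.087
t 1.1 p [0.5332 0.2137 0.2393] x [-0.944  0.33   0.005] y [ 0.33   0.944 -0.005] z [-0.007 -0.003 -1.   ] F [0.5 1.2 0.4] w 0.087
GO [-18.63 -10.62  -1.11] -0.511 j7 0.82
```

```bash
python3 -m jog '[[-4.2,-2.4,-0.3,0,0],[-4.2,-2.4,-0.3,0,0],[-4.2,-2.4,-0.2,0,0],[-4.2,-2.4,-0.2,0,0],[-1.5,-0.8,0,-0.12,0],[0,0,0,-0.12,0],[0,0,0,-0.12,0],[0,0,0,-0.12,0],[0,0,0,-0.03,0],[0,0,0,0,0]]'
python3 -c "
from h import *
c=snap('top','t2');s=snap('scene','s2')
go([.674,.052,.25],np.deg2rad(100))
im=c['pixels'][100:220,190:330,::-1];a=cv2.resize(im,(400,343),interpolation=cv2.INTER_CUBIC)
b=cv2.resize(s['pixels'][160:280,260:400,::-1],(400,343),interpolation=cv2.INTER_CUBIC)
cv2.imwrite('pics/v2.png',np.hstack([a,b]))"
```

```text
time: 2.1
ee_pos: [0.6769, 0.0374, 0.243]
eef_rot: [-0.091, 0.996, -0.004, -0.008]
ft_force: [0.9, 0.6, -0.3]
width: 0.0869
t 2.2 p [0.6769 0.0375 0.2431] x [-0.984 -0.18   0.016] y [-0.18   0.984 -0.007] z [-0.014 -0.01  -1.   ] F [-0.5  0.4  0.6] w 0.0874
GO [ 0.04  1.47 -0.7 ] 0.006 j7 1.7
```

View pics/v2.png

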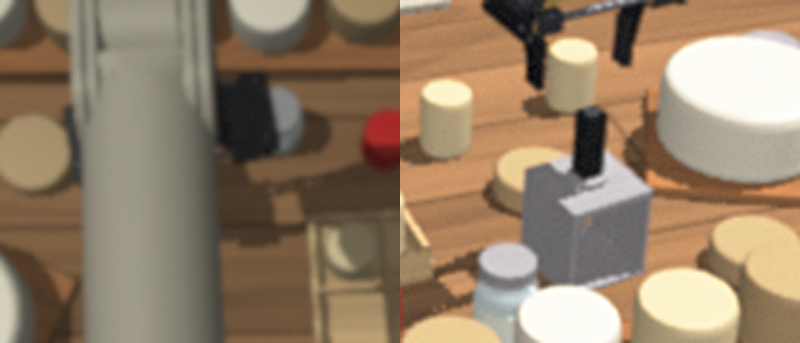

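Left half of the crop: the top view is blocked by the arm, though the gripper straddles the stand. Right half: the scene view shows the open fingers above the handle, at about (590,110) in the crop. Next I shift, descend and grip.

```bash
python3 -m jog '[[0,0.8,0,0,0],[0,0.65,0,0,0],[0,0,1,0,0],[0,0,1.5,0,0],[0,0,1.5,0,0],[0,0,1.5,0,0],[0,0,1.5,0,0],[0,0,1.5,0,0],[0,0,0.9,0,0],[0,0,0,0,0]]'
python3 -c "
from h import *
go([.674,.052,.148],np.deg2rad(100))"
```

```text
time: 3.2
ee_pos: [0.6698, 0.053, 0.1369]
eef_rot: [-0.089, 0.996, -0.005, -0.01]
ft_force: [0.1, 0.2, 0.2]
width: 0.087
t 3.2 p [0.6698 0.053  0.1369] x [-0.984 -0.178  0.022] y [-0.178  0.984 -0.008] z [-0.02  -0.011 -1.   ] F [0.1 0.2 0.2] w 0.087
GO [-0.37 -0.19 -1.11] 0.005 j7 1.68
```

```bash
python3 -m jog '[[-0.2,-0.1,-0.4,0,0],[-0.1,0,-0.4,0,0],[0,0,-0.2,0,0],[0,0,0,0,0],[0,0,0,0,1],[0,0,0,0,1],[0,0,0,0,1],[0,0,0,0,1],[0,0,0,0,1],[0,0,0,0,1]]' 40
python3 -c "
from h import *
c=snap('scene','s3')
go([.674,.052,.148],np.deg2rad(100))
b=cv2.resize(c['pixels'][150:290,260:400,::-1],(560,560),interpolation=cv2.INTER_CUBIC)
cv2.imwrite('pics/v3.png',b)"
```

```text
time: 4.2
ee_pos: [0.6747, 0.0526, 0.1505]
eef_rot: [-0.089, 0.996, -0.005, -0.008]
ft_force: [-0.0, -0.5, -0.7]
width: 0.0473
t 4.25 p [0.6747 0.0526 0.1505] x [-0.984 -0.178  0.017] y [-0.178  0.984 -0.008] z [-0.016 -0.011 -1.   ] F [-0.6 -0.3  0.6] w 0.0431
GO [ 0.07 -0.05  0.25] 0.004 j7 1.68
```

View pics/v3.png

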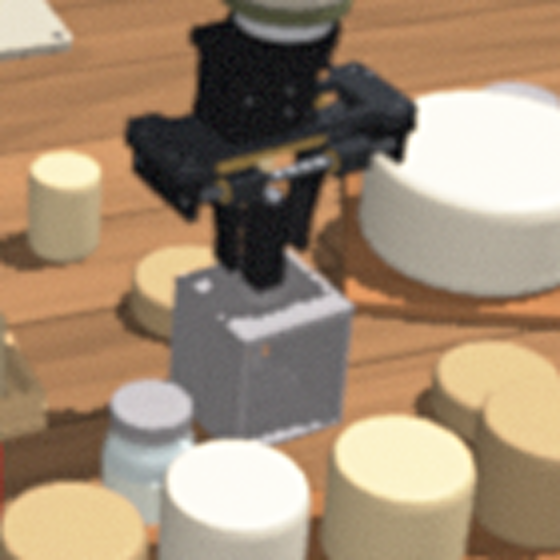

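The fingers are astride the handle (crop about (265,250)) and still closing, with the width at 43 mm. I'll finish the close, then lift.

```bash
python3 -m jog '[[0,0,0,0,1],[0,0,0,0,1],[0,0,0,0,1],[0,0,0,0,1],[0,0,0,0,1],[0,0,0,0,1],[0,0,0,0,1],[0,0,0,0,1],[0,0,0,0,1],[0,0,0,0,1]]' 40
python3 -c "
from h import *
go([.674,.052,.148],np.deg2rad(100))"
```

```text
time: 5.25
ee_pos: [0.6746, 0.0528, 0.1504]
eef_rot: [-0.089, 0.996, -0.005, -0.008]
ft_force: [0.4, 0.1, 0.1]
width: 0.0235
t 5.25 p [0.6746 0.0528 0.1504] x [-0.984 -0.178  0.018] y [-0.178  0.984 -0.008] z [-0.016 -0.011 -1.   ] F [0.4 0.1 0.1] w 0.0235
GO [ 0.07 -0.07  0.24] 0.004 j7 1.68
```

```bash
python3 -m jog '[[0,0,-0.5,0,1],[0,0,-1,0,1],[0,0,-1.5,0,1],[0,0,-1.5,0,1],[0,0,-1.5,0,1],[0,0,-1.5,0,1],[0,0,-1.5,0,1],[0,0,-0.8,0,1],[0,0,0,0,1],[0,0,0,0,1]]' 40
python3 -c "
from h import *
go([.540,.255,.25],np.deg2rad(100))"
```

```text
time: 6.25
ee_pos: [0.677, 0.0536, 0.2612]
eef_rot: [-0.089, 0.996, -0.005, -0.006]
ft_force: [0.3, -0.0, -0.8]
width: 0.0237
t 6.25 p [0.677  0.0536 0.2612] x [-0.984 -0.178  0.012] y [-0.178  0.984 -0.008] z [-0.011 -0.01  -1.   ] F [ 0.3 -0.  -0.8] w 0.0237
GO [ 9.89 22.26  1.06] 0.004 j7 1.67
```

```bash
python3 -m jog '[[0.6,1.3,0,0,1],[1.1,2.4,0,0,1],[1.1,2.5,0,0,1],[1.1,2.5,0,0,1],[1.1,2.5,0,0,1],[1.1,2.5,0,0,1],[1.1,2.5,0.2,0,1],[1.1,2.4,0.2,0,1],[0.6,1.3,0.2,0,1],[0,0,0,0,1]]' 40
python3 -c "
from h import *
s=snap('scene','s4');s,M=st();print('tip',s['ee_pos']+M[:,2]*.1204)
go([.540,.255,.235],np.deg2rad(100))"
```

```text
time: 7.25
ee_pos: [0.5394, 0.2463, 0.2467]
eef_rot: [-0.092, 0.996, -0.006, -0.012]
ft_force: [-0.5, -0.8, -1.2]
width: 0.0235
t 7.3 p [0.5402 0.2451 0.2468] x [-0.983 -0.181  0.025] y [-0.181  0.983 -0.009] z [-0.023 -0.014 -1.   ] F [ 0.2 -0.5 -0.4] w 0.0239
tip [0.5375351  0.24346329 0.12647562]
t 7.3 p [0.5402 0.2451 0.2468] x [-0.983 -0.181  0.025] y [-0.181  0.983 -0.009] z [-0.023 -0.014 -1.   ] F [ 0.2 -0.5 -0.4] w 0.0239
GO [-0.18  0.99  1.17] 0.008 j7 1.28
```

```bash
python3 -c "
from h import *
c=ld('s4');b=cv2.resize(c['pixels'][110:250,310:450,::-1],(560,560),interpolation=cv2.INTER_CUBIC)
cv2.imwrite('pics/v4.png',b)
s,M=st()
print(proj(c,s['ee_pos']+M[:,2]*.1204), proj(c,s['ee_pos']+M[:,2]*.0504))"
```

```text
t 7.3 p [0.5402 0.2451 0.2468] x [-0.983 -0.181  0.025] y [-0.181  0.983 -0.009] z [-0.023 -0.014 -1.   ] F [ 0.2 -0.5 -0.4] w 0.0239
[362.65906102 180.32121773] [365.61317852 160.12022535]
```

View pics/v4.png

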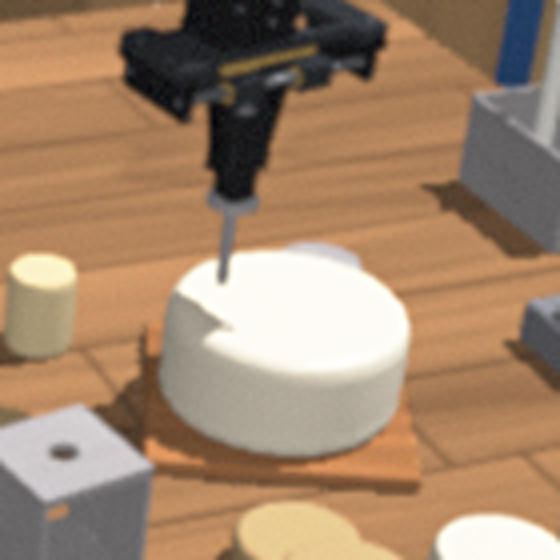

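The tip hangs over the near-left part of the wheel top at crop (221,281). The empty stand hole is at (65,451).

```bash
python3 -c "
from h import *
c=ld('s4');g=lambda u,v:(310+u/4-.4,110+v/4-.4)
print('hole',onz(c,*g(65,451),.1),'tip',onz(c,*g(221,281),.126),'collar',onz(c,*g(233,198),.197))
for p in ([.54,.305,.06],[.545,.305,.06]): print(proj(c,p))
print('silh centre', g(286,350))
# silhouettes of sides of wheel: tangent rays columns
o,d1=ray(c,*g(163,340)); o,d2=ray(c,*g(409,345))
for d in (d1,d2): print(o+d*(.07-o[2])/d[2])
t=ld('top1');print('hole? top stand centre', onz(t,247.8,159.6,.176))
go([.540,.255,.235],np.deg2rad(100))
"
```

```text
hole [0.6803005  0.05954674 0.1       ] tip [0.53613056 0.25174104 0.126     ] collar [0.53601306 0.25346466 0.197     ]
[378.29641037 196.22273303]
[379.05938127 197.00330369]
silh centre (381.1, 197.1)
[0.51930448 0.21632608 0.07      ]
[0.58425982 0.39817037 0.07      ]
hole? top stand centre [0.67438189 0.05248302 0.176     ]
t 7.3 p [0.5402 0.2451 0.2468] x [-0.983 -0.181  0.025] y [-0.181  0.983 -0.009] z [-0.023 -0.014 -1.   ] F [ 0.2 -0.5 -0.4] w 0.0239
GO [-0.18  0.99  1.17] 0.008 j7 1.28
```

```bash
python3 -m jog '[[-0.1,0.5,0,0,1],[-0.1,0.5,0,0,1],[0,0.1,0.4,0,1],[0,0,0.4,0,1],[0,0,0.4,0,1],[0,0,0.4,0,1],[0,0,0.3,0,1],[0,0,0.3,0,1],[0,0,0.2,0,1],[0,0,0.2,0,1]]' 40
python3 -c "
from h import *
s,M=st();print('tip',s['ee_pos']+M[:,2]*.1204)"
```

```text
time: 8.3
ee_pos: [0.5431, 0.2511, 0.2185]
eef_rot: [-0.087, 0.996, -0.007, -0.011]
ft_force: [-2.6, -1.7, 13.6]
width: 0.0239
t 8.3 p [0.5431 0.2511 0.2185] x [-0.985 -0.173  0.024] y [-0.173  0.985 -0.012] z [-0.021 -0.016 -1.   ] F [-2.6 -1.7 13.6] w 0.0239
tip [0.5405403  0.2491678  0.09816925]
```

```bash
cat > ring.py <<'E'
import sys
from h import *
rad=float(sys.argv[1]); sgn=float(sys.argv[2]); step=float(sys.argv[3]); gain=float(sys.argv[4]); C=np.array([.539,.305])
s,M=st(); tip=s['ee_pos']+M[:,2]*.1204; d=tip[:2]-C; a=np.arctan2(d[1],d[0]); print('tip',tip.round(4),'ang',np.degrees(a).round(1),'rad',np.hypot(*d).round(4))
p=tip[:2]
for i in range(10):
    t=a+sgn*step/rad*(i+1); q=C+rad*np.array([np.cos(t),np.sin(t)]); e=(M.T@np.array([*(q-p),0]))*100*gain; print(np.round(e[:2],2).tolist(),end=' '); p=q
print()
E
python3 ring.py .05 1 .006 1.0
```

```text
t 8.3 p [0.5431 0.2511 0.2185] x [-0.985 -0.173  0.024] y [-0.173  0.985 -0.012] z [-0.021 -0.016 -1.   ] F [-2.6 -1.7 13.6] w 0.0239
tip [0.5405 0.2492 0.0982] ang -88.4 rad 0.0559
[-0.68, 0.53] [-0.6, 0.02] [-0.59, 0.09] [-0.58, 0.16] [-0.55, 0.23] [-0.52, 0.29] [-0.48, 0.35] [-0.44, 0.41] [-0.38, 0.46] [-0.33, 0.5]
```

```bash
python3 -m jog '[[0,0.55,0.1,0,1],[-0.6,0.1,0.1,0,1],[-0.6,0.1,0.1,0,1],[-0.6,0.1,0.1,0,1],[-0.6,0.2,0.1,0,1],[-0.55,0.3,0.1,0,1],[-0.5,0.3,0.1,0,1],[-0.45,0.4,0.1,0,1],[-0.4,0.45,0.1,0,1],[-0.3,0.5,0.1,0,1]]' 40; python3 ring.py .05 1 .006 1.0
```

```text
time: 9.3
ee_pos: [0.5815, 0.2777, 0.2171]
eef_rot: [-0.083, 0.996, -0.014, -0.016]
ft_force: [-4.0, -6.7, 9.9]
width: 0.0242
t 9.3 p [0.5815 0.2777 0.2171] x [-0.986 -0.165  0.034] y [-0.166  0.986 -0.025] z [-0.029 -0.03  -0.999] F [-4.  -6.7  9.9] w 0.0242
tip [0.578  0.274  0.0968] ang -38.4 rad 0.0498
[-0.43, 0.41] [-0.37, 0.47] [-0.31, 0.51] [-0.24, 0.55] [-0.18, 0.57] [-0.11, 0.59] [-0.03, 0.6] [0.04, 0.6] [0.11, 0.59] [0.18, 0.57]
```

```bash
python3 -m jog '[[-0.45,0.45,0.06,0,1],[-0.4,0.5,0.06,0,1],[-0.35,0.55,0.06,0,1],[-0.3,0.6,0.06,0,1],[-0.2,0.6,0.06,0,1],[-0.15,0.65,0.06,0,1],[-0.05,0.65,0.06,0,1],[0,0.65,0.06,0,1],[0.1,0.65,0.06,0,1],[0.15,0.65,0.06,0,1]]' 40; python3 ring.py .05 1 .006 1.0
```

```text
time: 10.3
ee_pos: [0.5936, 0.3248, 0.2172]
eef_rot: [-0.076, 0.997, -0.024, -0.013]
ft_force: [1.8, -4.1, 4.6]
width: 0.0238
t 10.3 p [0.5936 0.3248 0.2172] x [-0.988 -0.151  0.03 ] y [-0.152  0.987 -0.045] z [-0.023 -0.049 -0.999] F [ 1.8 -4.1  4.6] w 0.0238
tip [0.5908 0.3189 0.097 ] ang 15.0 rad 0.0536
[0.46, 0.55] [0.17, 0.57] [0.24, 0.55] [0.3, 0.52] [0.36, 0.48] [0.42, 0.43] [0.47, 0.38] [0.51, 0.32] [0.54, 0.26] [0.57, 0.19]
```

```bash
python3 -m jog '[[0.5,0.5,0.06,0,1],[0.35,0.55,0.06,0,1],[0.3,0.6,0.06,0,1],[0.35,0.55,0.06,0,1],[0.4,0.5,0.06,0,1],[0.45,0.45,0.06,0,1],[0.5,0.4,0.06,0,1],[0.55,0.3,0.06,0,1],[0.6,0.25,0.06,0,1],[0.6,0.2,0.06,0,1]]' 40; python3 ring.py .05 1 .006 1.0
```

```text
time: 11.3
ee_pos: [0.5461, 0.3606, 0.2166]
eef_rot: [-0.074, 0.997, -0.023, -0.003]
ft_force: [0.5, 0.9, -0.7]
width: 0.0236
t 11.3 p [0.5461 0.3606 0.2166] x [-0.989 -0.147  0.01 ] y [-0.147  0.988 -0.045] z [-0.004 -0.046 -0.999] F [ 0.5  0.9 -0.7] w 0.0236
tip [0.5457 0.3551 0.0963] ang 82.4 rad 0.0506
[0.6, 0.08] [0.6, 0.06] [0.6, -0.01] [0.59, -0.08] [0.58, -0.15] [0.56, -0.22] [0.53, -0.29] [0.49, -0.35] [0.44, -0.4] [0.39, -0.45]
```

```bash
python3 -m jog '[[0,0,0.1,0,1],[0,0,0.1,0,1],[0,0,0.1,0,1],[0,0,0.1,0,1],[0,0,0.1,0,1],[0,0,0.1,0,1],[0,0,0.1,0,1],[0,0,0.1,0,1],[0,0,0.1,0,1],[0,0,0.1,0,1]]' 40; python3 ring.py .05 1 .006 1.0
```

```text
time: 12.3
ee_pos: [0.5421, 0.3616, 0.2021]
eef_rot: [-0.075, 0.997, -0.023, -0.008]
ft_force: [-0.2, -0.5, -0.8]
width: 0.0237
t 12.3 p [0.5421 0.3616 0.2021] x [-0.989 -0.149  0.019] y [-0.15   0.988 -0.045] z [-0.012 -0.047 -0.999] F [-0.2 -0.5 -0.8] w 0.0237
tip [0.5407 0.3559 0.0819] ang 88.1 rad 0.0509
[0.61, -0.02] [0.6, 0.0] [0.6, -0.07] [0.58, -0.14] [0.56, -0.21] [0.53, -0.27] [0.5, -0.34] [0.45, -0.39] [0.4, -0.44] [0.35, -0.49]
```

The tip dropped into the hole: it's at z 0.082 with no force, at about 88° on the circle. I'll push down vertically.

```bash
python3 -m jog '[[0,0.02,0.3,0,1],[0,0.02,0.3,0,1],[0,0.02,0.3,0,1],[0,0.02,0.3,0,1],[0,0.02,0.3,0,1],[0,0.02,0.3,0,1],[0,0.02,0.3,0,1],[0,0.02,0.3,0,1],[0,0.02,0.3,0,1],[0,0.02,0.2,0,1]]' 40; python3 ring.py .05 1 .006 1.0
```

```text
time: 13.3
ee_pos: [0.5413, 0.3622, 0.1704]
eef_rot: [-0.075, 0.997, -0.023, -0.008]
ft_force: [0.1, -1.0, -2.0]
width: 0.0236
t 13.3 p [0.5413 0.3622 0.1704] x [-0.989 -0.149  0.019] y [-0.15   0.988 -0.045] z [-0.012 -0.047 -0.999] F [ 0.1 -1.  -2. ] w 0.0236
tip [0.5399 0.3566 0.0501] ang 89.0 rad 0.0516
[0.62, -0.09] [0.6, -0.01] [0.59, -0.08] [0.58, -0.15] [0.56, -0.22] [0.53, -0.28] [0.49, -0.34] [0.45, -0.4] [0.39, -0.45] [0.34, -0.49]
```

```bash
python3 -m jog '[[0,0.01,0.3,0,1],[0,0.01,0.3,0,1],[0,0.01,0.3,0,1],[0,0.01,0.3,0,1],[0,0.01,0.3,0,1],[0,0.01,0.25,0,1],[0,0.01,0.2,0,1],[0,0,0.2,0,1],[0,0,0.2,0,1],[0,0,0.2,0,1]]' 40; python3 ring.py .05 1 .006 1.0
```

```text
time: 14.3
ee_pos: [0.5411, 0.362, 0.1502]
eef_rot: [-0.075, 0.997, -0.022, -0.007]
ft_force: [-6.2, -4.3, 13.5]
width: 0.0235
t 14.3 p [0.5411 0.362  0.1502] x [-0.989 -0.149  0.017] y [-0.15   0.988 -0.043] z [-0.01  -0.045 -0.999] F [-6.2 -4.3 13.5] w 0.0235
tip [0.5399 0.3566 0.03  ] ang 89.0 rad 0.0516
[0.62, -0.09] [0.6, -0.01] [0.59, -0.08] [0.58, -0.15] [0.56, -0.22] [0.53, -0.28] [0.49, -0.34] [0.45, -0.4] [0.39, -0.45] [0.34, -0.5]
```

```bash
python3 -m jog '[[0,0,0,0,0.8],[0,0,0,0,0.6],[0,0,0,0,0.4],[0,0,0,0,0],[0,0,0,0,0],[0,0,0,0,0],[0,0,0,0,0],[0,0,0,0,0],[0,0,0,0,0],[0,0,0,0,0]]' 40
python3 -m jog '[[0,0,0,0,0],[0,0,0,0,0],[0,0,-0.5,0,0],[0,0,-1,0,0],[0,0,-1.5,0,0],[0,0,-2,0,0],[0,0,-2,0,0],[0,0,-2,0,0],[0,0,-2,0,0],[0,0,-1,0,0]]'
python3 -c "
from h import *
c=snap('scene','s5')
go([.386,.167,.2],np.deg2rad(135))
b=cv2.resize(c['pixels'][110:250,290:430,::-1],(560,560),interpolation=cv2.INTER_CUBIC)
cv2.imwrite('pics/v5.png',b)"
```

```text
time: 15.3
ee_pos: [0.5416, 0.3623, 0.1507]
eef_rot: [-0.075, 0.997, -0.022, -0.006]
ft_force: [-1.0, 0.2, -0.3]
width: 0.0847
time: 16.3
ee_pos: [0.5426, 0.3678, 0.2822]
eef_rot: [-0.075, 0.997, -0.021, -0.005]
ft_force: [-0.0, -0.7, 0.1]
width: 0.087
t 16.35 p [0.5429 0.3681 0.2834] x [-0.989 -0.149  0.011] y [-0.149  0.988 -0.04 ] z [-0.005 -0.041 -0.999] F [ 0.4 -0.4  3. ] w 0.0871
GO [ 18.42 -17.19   9.24] -0.635 j7 1.07
```

View pics/v5.png

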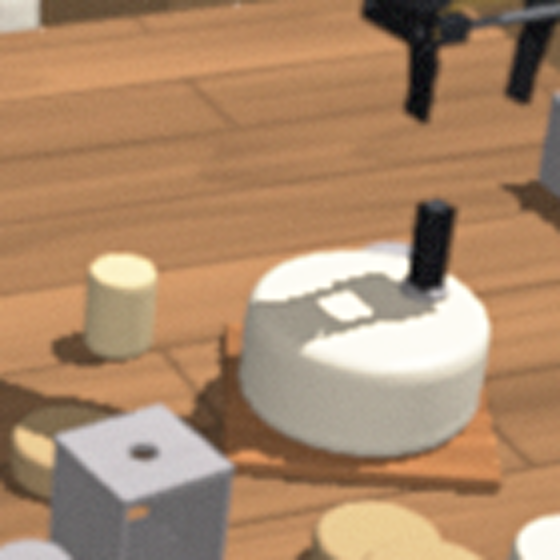

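The probe stands upright in the wheel at crop (432,250) with its collar on the rind and the gripper clear. Next I re-measure the truckles and black look-alikes.

```bash
cat > tr.py <<'E'
import sys
from m import *
c=snap('top',sys.argv[1])
def show(n,lo,hi,z=.072):
    for q in blobs(c,lo,hi,(190,160,420,310),80):
        (u,v),rad=cv2.minEnclosingCircle(q); print(n,np.round([u,v,rad],1),np.round(onz(c,u,v,z)[:2],4))
show('cream',(17,50,175),(28,95,255)); show('black',(0,0,0),(180,255,40))
E
python3 tr.py t6; python3 -c "
from h import *
go([.4323,-.005,.2],np.deg2rad(138))"
```

```text
cream [360.3 265.4   8. ] [ 0.3646 -0.284 ]
cream [213.1 259.9   8.2] [0.3853 0.1669]
cream [310.3 247.2   7.9] [ 0.4217 -0.1323]
cream [312.1 184.9   8.1] [ 0.6161 -0.1418]
black [327.  281.    8.6] [ 0.3183 -0.1813]
black [290.6 276.    8.7] [ 0.3343 -0.0706]
t 16.4 p [0.5428 0.3679 0.2814] x [-0.989 -0.149  0.013] y [-0.149  0.988 -0.04 ] z [-0.006 -0.042 -0.999] F [-0.1  0.1 -0.8] w 0.0868
GO [ 16.38 -34.86   9.76] -0.688 j7 1.07
```

```bash
python3 -c "
from h import *
go([.3855,.1665,.28],np.deg2rad(138))"
```

```text
t 16.4 p [0.5428 0.3679 0.2814] x [-0.989 -0.149  0.013] y [-0.149  0.988 -0.04 ] z [-0.006 -0.042 -0.999] F [-0.1  0.1 -0.8] w 0.0868
GO [ 18.55 -17.54   1.08] -0.688 j7 1.07
```

```bash
python3 -m jog '[[1.5,-1.4,0,0,0],[3,-2.8,0.2,0,0],[3,-2.8,0.2,0,0],[3,-2.8,0.2,0,0],[3,-2.8,0.2,0,0],[3,-2.8,0.2,0,0],[1,-1.0,0,-0.14,0],[0,0,0,-0.14,0],[0,0,0,-0.14,0],[0,0,0,-0.14,0]]'
python3 -c "
from h import *
go([.3855,.1665,.055],np.deg2rad(138))"; python3 tr.py t7
```

```text
time: 17.4
ee_pos: [0.384, 0.1691, 0.2703]
eef_rot: [-0.356, 0.934, -0.019, -0.016]
ft_force: [0.0, -0.4, -0.9]
width: 0.0868
t 17.4 p [0.384  0.1691 0.2703] x [-0.746 -0.664  0.044] y [-0.665  0.746 -0.025] z [-0.017 -0.048 -0.999] F [ 0.  -0.4 -0.9] w 0.0868
GO [-0.89  0.24 21.51] -0.109 j7 1.72
cream [360.4 265.4   7.8] [ 0.3647 -0.2843]
cream [310.5 247.    7.8] [ 0.4221 -0.133 ]
cream [312.  185.5   7.8] [ 0.6143 -0.1414]
black [326.  281.5   9.2] [ 0.3168 -0.1782]
black [291.  276.    8.6] [ 0.3343 -0.0718]
black [210.3 242.1  20. ] [0.4404 0.1762]
```

```bash
python3 -m jog '[[-0.1,0,1,-0.1,0],[-0.1,0,2,0,0],[-0.1,0,2.5,0,0],[-0.1,0,2.5,0,0],[-0.1,0,2.5,0,0],[-0.1,0,2.5,0,0],[-0.1,0,2.5,0,0],[-0.1,0,1,0,0],[0,0,0,0,0],[0,0,0,0,0]]' 20
python3 -c "
from h import *
go([.3855,.1665,.055],np.deg2rad(138))
c=snap('scene','s8')
cv2.imwrite('pics/v8.png',cv2.resize(c['pixels'][130:250,140:380,::-1],(800,400),interpolation=cv2.INTER_CUBIC))"
```

```text
time: 18.45
ee_pos: [0.3836, 0.1653, 0.0955]
eef_rot: [-0.396, 0.918, -0.019, -0.02]
ft_force: [0.1, -0.0, -0.8]
width: 0.0871
t 18.45 p [0.3836 0.1653 0.0955] x [-0.685 -0.727  0.052] y [-0.728  0.685 -0.02 ] z [-0.022 -0.051 -0.998] F [ 0.1 -0.  -0.8] w 0.0871
GO [-0.43  0.03  4.03] -0.022 j7 1.84
```

View pics/v8.png

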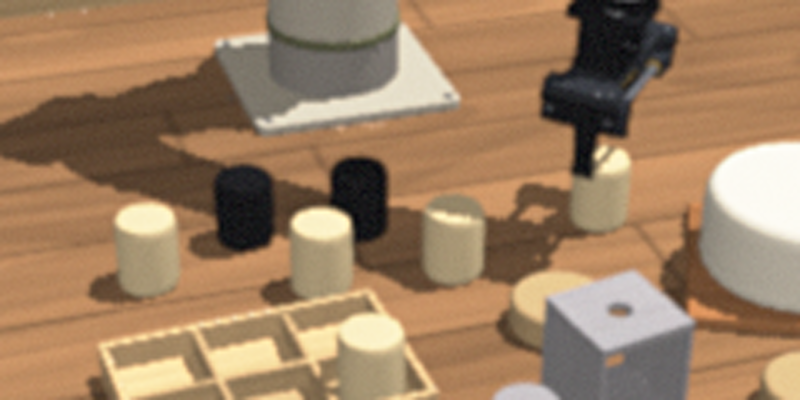

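The fingers straddle truckle1 at crop (600,190). The other three truckles are still standing; one is in the arm's shadow at (453,240). I'll descend and grip.

```bash
python3 -m jog '[[-0.2,0,0.8,0,0],[-0.1,0,0.8,0,0],[0,0,0.8,0,0],[0,0,0.8,0,0],[0,0,0.5,0,0],[0,0,0,0,0],[0,0,0,0,1],[0,0,0,0,1],[0,0,0,0,1],[0,0,0,0,1]]' 20
python3 -m jog '[[0,0,0,0,1],[0,0,0,0,1],[0,0,0,0,1],[0,0,0,0,1],[0,0,0,0,1],[0,0,-0.5,0,1],[0,0,-1,0,1],[0,0,-1.5,0,1],[0,0,-1.5,0,1],[0,0,-1,0,1]]' 20
python3 -c "
from h import *
go([.5326,-.1488,.14],np.deg2rad(138));go([.5326,-.1488,.14],np.deg2rad(48))"
```

```text
time: 19.5
ee_pos: [0.3868, 0.1669, 0.0578]
eef_rot: [-0.396, 0.918, -0.019, -0.018]
ft_force: [0.2, 0.3, 0.5]
width: 0.0628
time: 20.5
ee_pos: [0.3867, 0.1689, 0.1155]
eef_rot: [-0.396, 0.918, -0.019, -0.019]
ft_force: [0.6, 0.5, -2.4]
width: 0.0576
t 20.5 p [0.3867 0.1689 0.1155] x [-0.686 -0.726  0.05 ] y [-0.728  0.686 -0.02 ] z [-0.02  -0.05  -0.999] F [ 0.6  0.5 -2.4] w 0.0576
GO [ 13.19 -32.45  -1.14] -0.023 j7 1.83
t 20.5 p [0.3867 0.1689 0.1155] x [-0.686 -0.726  0.05 ] y [-0.728  0.686 -0.02 ] z [-0.02  -0.05  -0.999] F [ 0.6  0.5 -2.4] w 0.0576
GO [ 13.19 -32.45  -1.14] 1.548 j7 1.83
```

```bash
python3 -m jog '[[0,0,-2,0,1],[0,-0.5,-2.5,0,1],[0.7,-1.8,-0.5,0,1],[1.4,-3.5,0,0,1],[1.4,-3.5,0,0,1],[1.4,-3.5,0,0,1],[1.4,-3.5,0,0,1],[1.4,-3.5,0,0,1],[1.4,-3.5,0,0,1],[1.4,-3.5,0,0,1]]' 20
python3 -c "
from h import *
go([.5338,-.146,.125],np.deg2rad(138))"
```

```text
time: 21.5
ee_pos: [0.5149, -0.0919, 0.1857]
eef_rot: [-0.401, 0.916, -0.018, -0.015]
ft_force: [0.9, 0.4, -2.5]
width: 0.0577
t 21.5 p [ 0.5149 -0.0919  0.1857] x [-0.677 -0.734  0.042] y [-0.736  0.677 -0.021] z [-0.013 -0.045 -0.999] F [ 0.9  0.4 -2.5] w 0.0577
GO [ 2.44 -4.92  6.28] -0.011 j7 2.52
```

```bash
python3 -m jog '[[0,0,0,0.145,1],[0,0,0,0.145,1],[0,0,0,0.145,1],[0,0,0,0.145,1],[0,0,0,0.145,1],[0,0,0,0.145,1],[0,0,0,0.145,1],[0,0,0,0.145,1],[0,0,0,0.145,1],[0,0,0,0.1,1]]' 20
python3 -c "
from h import *
go([.5338,-.146,.125],np.deg2rad(48))"
```

```text
time: 22.5
ee_pos: [0.5145, -0.0989, 0.1897]
eef_rot: [0.309, 0.951, -0.023, 0.0]
ft_force: [-0.3, 0.6, -2.3]
width: 0.0576
t 22.5 p [ 0.5145 -0.0989  0.1897] x [-0.809  0.588 -0.015] y [ 0.588  0.808 -0.044] z [-0.014 -0.045 -0.999] F [-0.3  0.6 -2.3] w 0.0576
GO [-4.23 -2.38  6.65] 0.104 j7 1.1
```

```bash
python3 -m jog '[[-1,-0.6,0.5,0.09,1],[-1.2,-0.9,1,0,1],[-1.2,-0.9,1,0,1],[-0.6,-0.3,1,0,1],[0,0,1,0,1],[0,0,0.5,0,1],[0,0,0,0,1],[0,0,0,0,1],[0,0,0,0,1],[0,0,0,0,1]]' 20
python3 -c "
from h import *
go([.5338,-.146,.065],np.deg2rad(48))
c=snap('scene','s9')
cv2.imwrite('pics/v9.png',cv2.resize(c['pixels'][170:290,150:310,::-1],(640,480),interpolation=cv2.INTER_CUBIC))"
```

```text
time: 23.5
ee_pos: [0.5277, -0.1443, 0.1418]
eef_rot: [0.353, 0.935, -0.021, 0.001]
ft_force: [-0.3, 0.4, -2.7]
width: 0.0576
t 23.5 p [ 0.5277 -0.1443  0.1418] x [-0.751  0.66  -0.017] y [ 0.66   0.75  -0.039] z [-0.013 -0.041 -0.999] F [-0.3  0.4 -2.7] w 0.0576
GO [-0.44  0.57  7.67] 0.011 j7 1.16
```

View pics/v9.png

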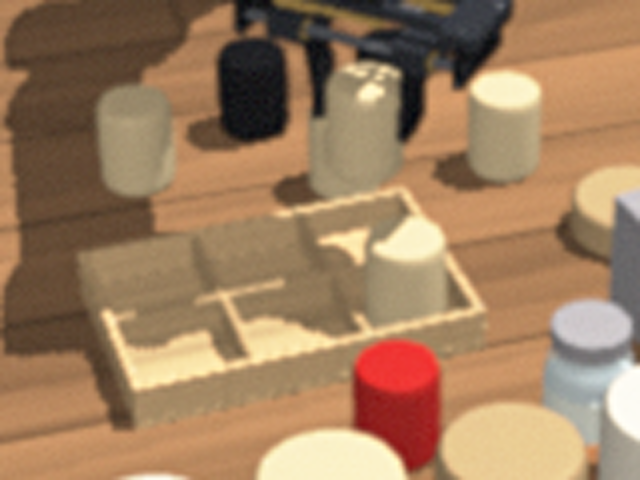

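The held truckle hangs over the rear-left cell at crop (365,120). The crate, with its packed cheese, is in front of it. I'll correct the lateral offset and lower.

```bash
python3 -m jog '[[-0.25,0.3,0,0,1],[-0.2,0.25,0,0,1],[0,0,0.5,0,1],[0,0,1,0,1],[0,0,1,0,1],[0,0,1,0,1],[0,0,0.4,0,1],[0,0,0,0,1],[0,0,0,0,1],[0,0,0,0,1]]' 20
python3 -c "
from h import *
go([.5338,-.146,.065],np.deg2rad(48))"
```

```text
time: 24.55
ee_pos: [0.5344, -0.1447, 0.0985]
eef_rot: [0.353, 0.935, -0.022, 0.001]
ft_force: [0.6, -0.1, -2.6]
width: 0.058
t 24.55 p [ 0.5344 -0.1447  0.0985] x [-0.751  0.66  -0.016] y [ 0.66  0.75 -0.04] z [-0.014 -0.041 -0.999] F [ 0.6 -0.1 -2.6] w 0.058
GO [ 0.01 -0.01  3.36] 0.011 j7 1.19
```

```bash
python3 -m jog '[[0,0.02,0.5,0,1],[0,0.02,0.6,0,1],[0,0.02,0.6,0,1],[0,0.02,0.6,0,1],[0,0.02,0.4,0,1],[0,0,0.2,0,1],[0,0,0.2,0,1],[0,0,0.1,0,1],[0,0,0.1,0,1],[0,0,0,0,1]]' 20
python3 -c "
from h import *
go([.5338,-.146,.065],np.deg2rad(48))"
```

```text
time: 25.55
ee_pos: [0.5365, -0.1463, 0.0649]
eef_rot: [0.353, 0.935, -0.021, 0.003]
ft_force: [-0.9, 0.5, -1.0]
width: 0.0575
t 25.55 p [ 0.5365 -0.1463  0.0649] x [-0.751  0.66  -0.02 ] y [ 0.661  0.75  -0.038] z [-0.01  -0.041 -0.999] F [-0.9  0.5 -1. ] w 0.0575
GO [ 0.22 -0.16 -0.  ] 0.011 j7 1.22
```

```bash
python3 -m jog '[[0,0,0.05,0,1],[0,0,0,0,0.7],[0,0,0,0,0.5],[0,0,0,0,0.2],[0,0,0,0,0],[0,0,0,0,0],[0,0,0,0,0],[0,0,-0.5,0,0],[0,0,-1,0,0],[0,0,-2,0,0]]' 20
python3 -m jog '[[-0.7,0.7,-2.5,0,0],[-1,1,-2.5,0,0],[-1,1,-2,0,0],[-1,1,-1,0,0],[0,0,0,0,0],[0,0,0,0,0],[0,0,0,0,0],[0,0,0,0,0],[0,0,0,0,0],[0,0,0,0,0]]'
python3 tr.py t10
python3 -c "
from h import *
go([.4323,-.005,.15],np.deg2rad(48))
c=ld('t10');s=snap('scene','s10')
cv2.imwrite('pics/v10.png',np.hstack([cv2.resize(c['pixels'][150:300,190:390,::-1],(400,300),interpolation=cv2.INTER_CUBIC),cv2.resize(s['pixels'][150:290,150:340,::-1],(400,300),interpolation=cv2.INTER_CUBIC)]))"
```

```text
time: 26.55
ee_pos: [0.5355, -0.1442, 0.0991]
eef_rot: [0.353, 0.935, -0.022, 0.001]
ft_force: [0.2, -0.1, 0.2]
width: 0.0864
time: 27.55
ee_pos: [0.5885, -0.1385, 0.1873]
eef_rot: [0.354, 0.935, -0.021, 0.002]
ft_force: [-0.1, -0.9, 0.6]
width: 0.0876
black [327.  281.    8.6] [ 0.3183 -0.1813]
black [336.4 199.3  13.4] [ 0.5699 -0.2165]
t 27.6 p [ 0.5885 -0.1385  0.1873] x [-0.749  0.662 -0.019] y [ 0.663  0.748 -0.037] z [-0.01  -0.041 -0.999] F [-0.5  0.1  0.2] w 0.087
GO [20.61 -0.22  3.34] 0.008 j7 1.16
```

View pics/v10.png

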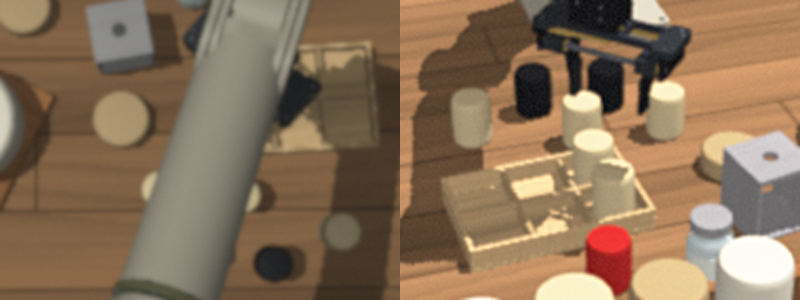

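The truckle now stands upright in its cell, at right-half crop (593,155), and the next targets look unmoved. I'll go to the one at (0.432,-0.005).

```bash
python3 -m jog '[[1,0,0.2,0,0],[2,0,0.4,0,0],[2.5,0,0.4,0,0],[2.5,0,0.4,0,0],[2.5,0,0.4,0,0],[2.5,0,0.4,0,0],[2.5,0,0.4,0,0],[2.2,0,0.4,0,0],[1,0,0,0,0],[0,0,0,0,0]]' 20
python3 tr.py t11
python3 -c "
from h import *
go([.4323,-.005,.057],np.deg2rad(48))
s=snap('scene','s11')
cv2.imwrite('pics/v11.png',cv2.resize(s['pixels'][120:280,170:370,::-1],(600,480),interpolation=cv2.INTER_CUBIC))"
```

```text
time: 28.65
ee_pos: [0.4371, -0.0087, 0.1492]
eef_rot: [0.353, 0.936, -0.021, 0.002]
ft_force: [-0.5, 0.3, 0.5]
width: 0.0869
cream [360.6 265.2   7.6] [ 0.3652 -0.2851]
cream [314.5 210.1   7.8] [ 0.5366 -0.1475]
cream [312.2 185.5   7.7] [ 0.6143 -0.142 ]
black [326.7 281.1   8.8] [ 0.3179 -0.1804]
black [292.  276.    7.6] [ 0.3343 -0.0748]
black [288.8 252.4   9.8] [ 0.4061 -0.066 ]
t 28.7 p [ 0.4376 -0.0092  0.1493] x [-0.751  0.66  -0.018] y [ 0.66   0.75  -0.038] z [-0.012 -0.041 -0.999] F [ 0.3  0.9 -0.8] w 0.0869
GO [0.84 0.32 9.21] 0.012 j7 0.71
```

View pics/v11.png

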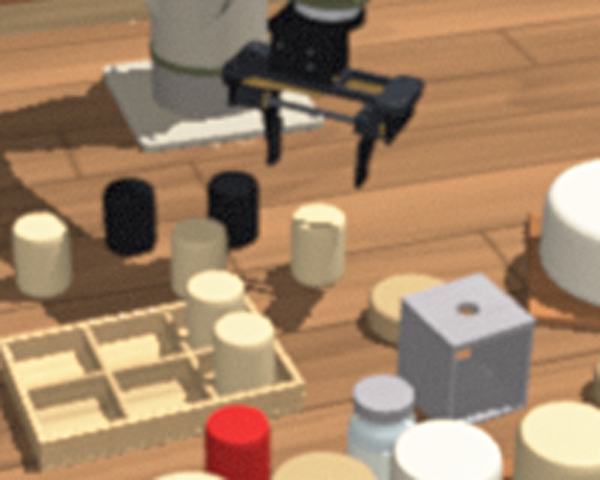

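The target truckle is at crop (318,245), still upright and beneath the fingers. Descend and grip.

```bash
python3 -m jog '[[0.4,0.2,0.5,0,0],[0.3,0.1,1.2,0,0],[0.05,0.02,1.4,0,0],[0,0.05,1.4,0,0],[0,0.05,1.4,0,0],[0,0.05,1.3,0,0],[0,0,0.8,0,0],[0,0,0,0,0],[0,0,0,0,0],[0,0,0,0,0]]' 20
python3 -c "
from h import *
go([.4323,-.005,.057],np.deg2rad(48))"
```

```text
time: 29.75
ee_pos: [0.4351, -0.0075, 0.0612]
eef_rot: [0.356, 0.934, -0.024, 0.002]
ft_force: [-0.4, 0.2, 0.5]
width: 0.0873
t 29.75 p [ 0.4351 -0.0075  0.0612] x [-0.747  0.665 -0.021] y [ 0.665  0.746 -0.043] z [-0.013 -0.046 -0.999] F [-0.4  0.2  0.5] w 0.0873
GO [0.38 0.02 0.41] 0.005 j7 0.78
```

```bash
python3 -m jog '[[0.2,0,0.2,0,0],[0.15,0,0.1,0,0],[0,0,0,0,0],[0,0,0,0,1],[0,0,0,0,1],[0,0,0,0,1],[0,0,0,0,1],[0,0,0,0,1],[0,0,0,0,1],[0,0,0,0,1]]' 20
python3 -m jog '[[0,0,0,0,1],[0,0,0,0,1],[0,0,0,0,1],[0,0,-0.5,0,1],[0,0,-1.5,0,1],[0,0,-2.5,0,1],[0,0,-2.5,0,1],[0,0,-2.5,0,1],[0,0,-1,0,1],[0,0,0,0,1]]' 20
python3 -c "
from h import *
go([.6176+.001,-.2257+.0025,.17],np.deg2rad(48))"
```

```text
time: 30.75
ee_pos: [0.4334, -0.0046, 0.0594]
eef_rot: [0.356, 0.934, -0.022, 0.003]
ft_force: [-0.4, 0.2, 0.2]
width: 0.0581
time: 31.75
ee_pos: [0.4328, -0.0006, 0.168]
eef_rot: [0.356, 0.934, -0.024, 0.002]
ft_force: [0.7, 0.3, -3.0]
width: 0.0581
t 31.75 p [ 0.4328 -0.0006  0.168 ] x [-0.746  0.666 -0.021] y [ 0.666  0.745 -0.043] z [-0.013 -0.046 -0.999] F [ 0.7  0.3 -3. ] w 0.0581
GO [-28.68  -4.22   0.58] 0.004 j7 0.66
```

```bash
python3 -m jog '[[-1.5,-0.2,0,0,1],[-3,-0.4,0,0,1],[-3.3,-0.5,0,0,1],[-3.3,-0.5,0,0,1],[-3.3,-0.5,0,0,1],[-3.3,-0.5,0,0,1],[-3.3,-0.5,0,0,1],[-3,-0.5,0,0,1],[-1.5,-0.2,0,0,1],[0,0,0,0,1]]' 20
python3 -c "
from h import *
go([.6176+.001,-.2257+.0025,.067],np.deg2rad(48))"
```

```text
time: 32.75
ee_pos: [0.5988, -0.2052, 0.1585]
eef_rot: [0.353, 0.935, -0.028, -0.005]
ft_force: [-0.3, 0.1, -2.3]
width: 0.0579
t 32.75 p [ 0.5988 -0.2052  0.1585] x [-0.75   0.661 -0.01 ] y [ 0.66   0.749 -0.057] z [-0.03  -0.049 -0.998] F [-0.3  0.1 -2.3] w 0.0579
GO [-2.57  0.48  9.16] 0.01 j7 1.31
```

```bash
python3 -m jog '[[-1.1,0.2,0,0,1],[-1.2,0.3,0,0,1],[-0.2,0,0.3,0,1],[0,0,0.8,0,1],[0,0,1,0,1],[0,0,1,0,1],[0,0,0.6,0,1],[0,0,0,0,1],[0,0,0,0,1],[0,0,0,0,1]]' 20
python3 -c "
from h import *
go([.6194,-.2228,.067],np.deg2rad(48))"
```

```text
time: 33.75
ee_pos: [0.6144, -0.2161, 0.1111]
eef_rot: [0.353, 0.935, -0.029, -0.011]
ft_force: [0.2, 0.3, -1.8]
width: 0.0577
t 33.75 p [ 0.6144 -0.2161  0.1111] x [-0.751  0.661 -0.   ] y [ 0.659  0.749 -0.061] z [-0.04  -0.046 -0.998] F [ 0.2  0.3 -1.8] w 0.0577
GO [-0.82  0.09  4.42] 0.011 j7 1.35
```

```bash
python3 -m jog '[[-0.5,0.1,0.2,0,1],[-0.4,0.05,0.5,0,1],[0,0.03,0.7,0,1],[0,0.03,0.7,0,1],[0,0.03,0.5,0,1],[0,0.03,0.4,0,1],[0,0,0.2,0,1],[0,0,0.1,0,1],[0,0,0,0,1],[0,0,0,0,1]]' 20
python3 -c "
from h import *
go([.620,-.223,.067],np.deg2rad(48)); print(np.round(r.read_state()['joint_positions'],2))"
```

```text
time: 34.75
ee_pos: [0.6228, -0.2223, 0.0756]
eef_rot: [0.353, 0.935, -0.029, -0.01]
ft_force: [-0.4, 0.8, -1.7]
width: 0.0578
t 34.75 p [ 0.6228 -0.2223  0.0756] x [-0.751  0.661 -0.001] y [ 0.659  0.749 -0.061] z [-0.039 -0.047 -0.998] F [-0.4  0.8 -1.7] w 0.0578
GO [ 0.16 -0.18  0.87] 0.011 j7 1.36
[-0.23  0.65  0.68  1.54 -0.37  1.12  1.36]
```

```bash
python3 -m jog '[[0.1,-0.1,0.3,0,1],[0,0,0.3,0,1],[0,0,0.2,0,1],[0,0,0.15,0,1],[0,0,0.1,0,1],[0,0,0,0,1],[0,0,0,0,1],[0,0,0,0,1],[0,0,0,0,1],[0,0,0,0,1]]' 20
python3 -c "
from h import *
go([.620,-.223,.067],np.deg2rad(48))"
```

```text
time: 35.75
ee_pos: [0.6214, -0.2232, 0.0662]
eef_rot: [0.353, 0.935, -0.028, -0.009]
ft_force: [-0.6, 0.4, 0.6]
width: 0.0578
t 35.75 p [ 0.6214 -0.2232  0.0662] x [-0.751  0.661 -0.003] y [ 0.66   0.749 -0.059] z [-0.037 -0.046 -0.998] F [-0.6  0.4  0.6] w 0.0578
GO [ 0.12 -0.09 -0.07] 0.011 j7 1.37
```

```bash
python3 -m jog '[[0,0,0,0,0.7],[0,0,0,0,0.5],[0,0,0,0,0.2],[0,0,0,0,0],[0,0,0,0,0],[0,0,0,0,0],[0,0,0,0,0],[0,0,-0.5,0,0],[0,0,-1.5,0,0],[0,0,-2.5,0,0]]' 20
python3 -m jog '[[0,0,-2.5,0,0],[0,0,-2.5,0,0],[0.5,-0.3,-1,0,0],[1.5,-0.6,0,0,0],[2.5,-1,0,0,0],[2.5,-1,0,0,0],[2.5,-1,0,0,0],[2.5,-1,0,0,0],[2,-1,0,0,0],[1,-0.5,0,0,0]]'
python3 -m jog '[[0,0,0,0,0],[0,0,0,0,0],[0,0,0,0,0],[0,0,0,0,0],[0,0,0,0,0],[0,0,0,0,0],[0,0,0,0,0],[0,0,0,0,0],[0,0,0,0,0],[0,0,0,0,0]]'
python3 tr.py t12
python3 -c "
from h import *
go([.4221,-.133,.058],np.deg2rad(48))"
```

```text
time: 36.75
ee_pos: [0.6217, -0.2207, 0.1108]
eef_rot: [0.353, 0.935, -0.029, -0.011]
ft_force: [-0.7, 0.9, 0.0]
width: 0.0868
time: 37.75
ee_pos: [0.4631, -0.1661, 0.1832]
eef_rot: [0.353, 0.935, -0.028, -0.008]
ft_force: [0.7, -0.0, -0.4]
width: 0.0872
time: 38.75
ee_pos: [0.4633, -0.1665, 0.1832]
eef_rot: [0.353, 0.935, -0.028, -0.008]
ft_force: [-0.3, -0.7, -0.2]
width: 0.0868
cream [358.  266.    6.7] [ 0.3628 -0.277 ]
cream [311.8 185.2   7.5] [ 0.6153 -0.1407]
cream [338.4 183.    7.7] [ 0.6214 -0.2243]
t 38.8 p [ 0.4634 -0.1665  0.1832] x [-0.75   0.661 -0.005] y [ 0.66   0.749 -0.057] z [-0.034 -0.046 -0.998] F [0.1 0.2 0.4] w 0.0869
GO [ 5.38  0.5  12.49] 0.01 j7 1.13
```

```bash
python3 -c "
from m import *
s=snap('scene','s13')
for n in ('scene1','s11','s13'):
    c=ld(n)
    print(n,[ (cv2.boundingRect(q)) for q in blobs(c,(17,40,120),(30,130,255),(165,170,300,222),60)])
b=ld('scene1')
print(proj(b,[.4221,-.133,.036]),proj(b,[.365,-.285,.036]))
cv2.imwrite('pics/v13.png',cv2.resize(s['pixels'][130:270,150:340,::-1],(760,560),interpolation=cv2.INTER_CUBIC))"
```

```text
scene1 [(227, 192, 19, 30), (175, 191, 19, 28), (267, 188, 18, 28)]
s11 [(227, 193, 26, 29), (174, 191, 20, 28), (267, 188, 18, 27)]
s13 [(227, 192, 26, 30), (174, 191, 20, 28)]
[234.31826367 205.89479143] [182.19831843 204.40081097]
```

View pics/v13.png

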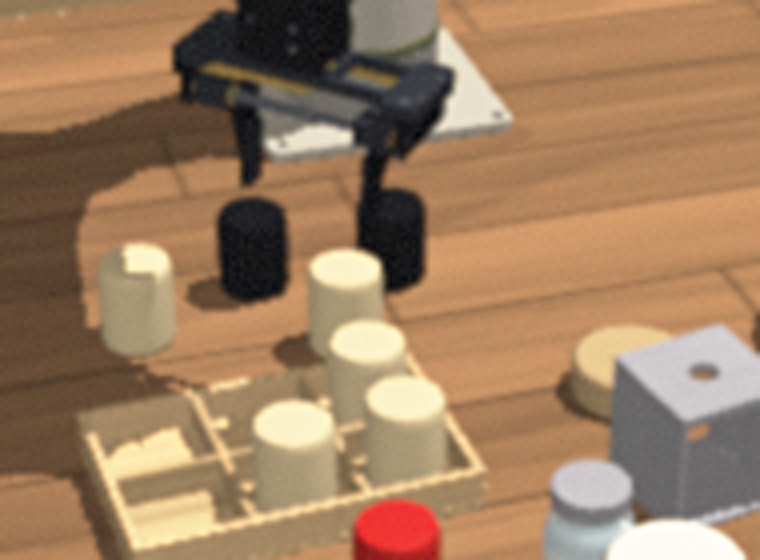

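Both remaining truckles, at crop (345,300) and (137,300), are unmoved (same image boxes as before), and three cheeses stand in the crate. Next I pick the one at (0.422,-0.133).

```bash
python3 -m jog '[[1.2,0.2,0,0,0],[1.8,0.2,0.3,0,0],[1.8,0.1,0.8,0,0],[0.4,0,1,0,0],[0,0,1,0,0],[0,0,1,0,0],[0,0,0.5,0,0],[0,0,0,0,0],[0,0,0,0,0],[0,0,0,0,0]]' 20
python3 -c "
from h import *
go([.4221,-.133,.058],np.deg2rad(48))"
```

```text
time: 39.85
ee_pos: [0.4266, -0.1322, 0.134]
eef_rot: [0.355, 0.935, -0.029, -0.007]
ft_force: [0.6, 0.5, 1.0]
width: 0.087
t 39.85 p [ 0.4266 -0.1322  0.134 ] x [-0.749  0.663 -0.008] y [ 0.662  0.747 -0.058] z [-0.033 -0.049 -0.998] F [0.6 0.5 1. ] w 0.087
GO [0.34 0.09 7.61] 0.008 j7 1.01
```

```bash
python3 -m jog '[[0.2,0,0.5,0,0],[0.1,0.05,1,0,0],[0,0.05,1.3,0,0],[0,0.05,1.3,0,0],[0,0.05,1.3,0,0],[0,0,0.8,0,0],[0,0,0.4,0,0],[0,0,0,0,0],[0,0,0,0,0],[0,0,0,0,0]]' 20
python3 -c "
from h import *
go([.4221,-.133,.058],np.deg2rad(48))"
```

```text
time: 40.85
ee_pos: [0.4238, -0.1316, 0.0638]
eef_rot: [0.354, 0.935, -0.028, -0.006]
ft_force: [-0.4, 0.3, -0.5]
width: 0.087
t 40.85 p [ 0.4238 -0.1316  0.0638] x [-0.749  0.663 -0.009] y [ 0.662  0.747 -0.057] z [-0.031 -0.048 -0.998] F [-0.4  0.3 -0.5] w 0.087
GO [ 0.04 -0.18  0.59] 0.008 j7 1.11
```

```bash
python3 -m jog '[[0,-0.1,0.3,0,0],[0,0,0.2,0,0],[0,0,0,0,0],[0,0,0,0,1],[0,0,0,0,1],[0,0,0,0,1],[0,0,0,0,1],[0,0,0,0,1],[0,0,0,0,1],[0,0,0,0,1]]' 20
python3 -m jog '[[0,0,0,0,1],[0,0,0,0,1],[0,0,0,0,1],[0,0,-0.5,0,1],[0,0,-1.5,0,1],[0,0,-2.5,0,1],[0,0,-2.5,0,1],[0,0,-2.5,0,1],[0,0,-1.5,0,1],[0,0,0,0,1]]' 20
python3 -c "
from h import *
go([.6216+.002,-.3066+.003,.17],np.deg2rad(48))"
```

```text
time: 41.85
ee_pos: [0.4237, -0.1325, 0.0595]
eef_rot: [0.354, 0.935, -0.027, -0.005]
ft_force: [-0.5, 1.0, 1.0]
width: 0.0577
time: 42.85
ee_pos: [0.4251, -0.1277, 0.1737]
eef_rot: [0.355, 0.934, -0.029, -0.006]
ft_force: [-0.6, 0.2, -2.3]
width: 0.0579
t 42.85 p [ 0.4251 -0.1277  0.1737] x [-0.748  0.664 -0.009] y [ 0.663  0.746 -0.058] z [-0.032 -0.049 -0.998] F [-0.6  0.2 -2.3] w 0.0579
GO [-26.52   0.06   0.6 ] 0.006 j7 0.95
```

```bash
python3 -m jog '[[-1.5,0,0,0,1],[-2.8,0,0,0,1],[-3,0,0.1,0,1],[-3,0.05,0.1,0,1],[-3,0.05,0.1,0,1],[-3,0.05,0.1,0,1],[-3,0.1,0.1,0,1],[-3,0.1,0,0,1],[-1.8,0,0,0,1],[0,0,0,0,1]]' 20
python3 -m jog '[[0,0,0,0,1],[0,0,0,0,1],[0,0,0,0,1],[0,0,0,0,1],[0,0,0,0,1],[0,0,0,0,1],[0,0,0,0,1],[0,0,0,0,1],[0,0,0,0,1],[0,0,0,0,1]]' 20
python3 -c "
from h import *
s,M=st();t=np.array([.6216,-.3066,.067])-M[:,2]*.0595;t[2]=.067
go(t,np.deg2rad(48))"
```

```text
time: 43.85
ee_pos: [0.6108, -0.2891, 0.156]
eef_rot: [0.352, 0.935, -0.029, -0.013]
ft_force: [-0.0, 1.3, -1.9]
width: 0.0585
time: 44.85
ee_pos: [0.6089, -0.2868, 0.1543]
eef_rot: [0.352, 0.935, -0.028, -0.014]
ft_force: [-0.3, -0.7, -2.0]
width: 0.0583
t 44.85 p [ 0.6089 -0.2868  0.1543] x [-0.752  0.659  0.006] y [ 0.658  0.751 -0.063] z [-0.046 -0.043 -0.998] F [-0.3 -0.7 -2. ] w 0.0583
t 44.85 p [ 0.6089 -0.2868  0.1543] x [-0.752  0.659  0.006] y [ 0.658  0.751 -0.063] z [-0.046 -0.043 -0.998] F [-0.3 -0.7 -2. ] w 0.0583
GO [-2.35  0.27  8.72] 0.013 j7 1.47
```

```bash
python3 -m jog '[[-1.0,0,0,0,1],[-1.1,0,0,0,1],[-0.3,0,0.3,0,1],[0,0,0.7,0,1],[0,0.05,0.8,0,1],[0,0.05,0.8,0,1],[0,0.05,0.8,0,1],[0,0,0.4,0,1],[0,0,0,0,1],[0,0,0,0,1]]' 20
python3 -c "
from h import *
s,M=st();t=np.array([.6216,-.3066,.067])-M[:,2]*.0595;t[2]=.067
go(t,np.deg2rad(48))"
```

```text
time: 45.85
ee_pos: [0.6252, -0.302, 0.1113]
eef_rot: [0.352, 0.936, -0.028, -0.015]
ft_force: [0.1, -0.4, -1.5]
width: 0.058
t 45.85 p [ 0.6252 -0.302   0.1113] x [-0.752  0.659  0.009] y [ 0.657  0.751 -0.063] z [-0.049 -0.042 -0.998] F [ 0.1 -0.4 -1.5] w 0.058
t 45.85 p [ 0.6252 -0.302   0.1113] x [-0.752  0.659  0.009] y [ 0.657  0.751 -0.063] z [-0.049 -0.042 -0.998] F [ 0.1 -0.4 -1.5] w 0.058
GO [-0.13  0.07  4.43] 0.014 j7 1.5
```

```bash
python3 -m jog '[[-0.1,0.1,0.3,0,1],[0,0.1,0.7,0,1],[0,0.05,0.8,0,1],[0,0.05,0.8,0,1],[0,0.05,0.6,0,1],[0,0,0.4,0,1],[0,0,0.2,0,1],[0,0,0.15,0,1],[0,0,0.1,0,1],[0,0,0,0,1]]' 20
python3 -c "
from h import *
s,M=st();t=np.array([.6216,-.3066,.067])-M[:,2]*.0595;t[2]=.067
go(t,np.deg2rad(48))"
```

```text
time: 46.85
ee_pos: [0.6267, -0.3018, 0.0675]
eef_rot: [0.352, 0.936, -0.028, -0.015]
ft_force: [-1.0, 1.1, -1.5]
width: 0.0581
t 46.85 p [ 0.6267 -0.3018  0.0675] x [-0.752  0.659  0.008] y [ 0.657  0.751 -0.063] z [-0.048 -0.042 -0.998] F [-1.   1.1 -1.5] w 0.0581
t 46.85 p [ 0.6267 -0.3018  0.0675] x [-0.752  0.659  0.008] y [ 0.657  0.751 -0.063] z [-0.048 -0.042 -0.998] F [-1.   1.1 -1.5] w 0.0581
GO [ 0.02 -0.31  0.07] 0.014 j7 1.51
```

```bash
python3 -m jog '[[0,-0.1,0.15,0,1],[0,0,0.1,0,1],[0,0,0,0,0.7],[0,0,0,0,0.4],[0,0,0,0,0],[0,0,0,0,0],[0,0,0,0,0],[0,0,0,0,0],[0,0,-1,0,0],[0,0,-2,0,0]]' 20
python3 -m jog '[[0,0,-2.5,0,0],[0,0,-2.5,0,0],[0.5,-0.3,-1.5,0,0],[1.5,-1,0,0,0],[2,-1.6,0,0,0],[2,-1.6,0,0,0],[2,-1.6,0,0,0],[1,-0.8,0,0,0],[0,0,0,0,0],[0,0,0,0,0]]'
python3 tr.py t14
python3 -c "
from h import *
go([.365,-.285,.058],np.deg2rad(48))"
```

```text
time: 47.85
ee_pos: [0.6268, -0.3015, 0.0955]
eef_rot: [0.352, 0.936, -0.028, -0.016]
ft_force: [-0.0, 0.3, 0.4]
width: 0.0863
time: 48.85
ee_pos: [0.5124, -0.2914, 0.1749]
eef_rot: [0.352, 0.936, -0.027, -0.012]
ft_force: [0.6, 0.1, -0.3]
width: 0.0869
cream [314.5 210.1   7.8] [ 0.5366 -0.1475]
cream [312.  185.5   7.8] [ 0.6143 -0.1414]
cream [338.3 182.7   7.7] [ 0.6223 -0.2239]
black [395.5 227.5  13.5] [ 0.4797 -0.3965]
t 48.9 p [ 0.5125 -0.2915  0.1749] x [-0.752  0.659  0.004] y [ 0.658  0.751 -0.059] z [-0.042 -0.042 -0.998] F [-0.1 -0.2  0.1] w 0.0868
GO [11.48 -8.52 12.26] 0.014 j7 1.5
```

```bash
python3 -m jog '[[1,-0.8,0,0,0],[1.9,-1.4,0.1,0,0],[1.9,-1.4,0.2,0,0],[1.9,-1.4,0.2,0,0],[1.9,-1.4,0.2,0,0],[1.5,-1.1,0.2,0,0],[0.5,-0.4,0.5,0,0],[0,0,0.5,0,0],[0,0,0,0,0],[0,0,0,0,0]]' 20
python3 tr.py t15; python3 -c "
from m import *
s=snap('scene','s15')
for n in ('s13','s15'):
    print(n,[ (cv2.boundingRect(q)) for q in blobs(ld(n),(17,40,120),(30,130,255),(165,180,215,225),60)])
go([.365,-.285,.058],np.deg2rad(48))"
```

```text
time: 49.9
ee_pos: [0.3839, -0.2824, 0.1608]
eef_rot: [0.349, 0.937, -0.03, -0.011]
ft_force: [-0.7, -0.1, -0.0]
width: 0.0867
cream [314.4 210.1   7.7] [ 0.5366 -0.1473]
cream [312.2 185.5   7.7] [ 0.6143 -0.142 ]
cream [338.4 183.2   7.6] [ 0.6209 -0.2242]
cream [363.8 181.5   7.6] [ 0.6253 -0.3036]
black [327.  281.    8.6] [ 0.3183 -0.1813]
black [292.  276.    7.6] [ 0.3343 -0.0748]
s13 [(174, 191, 20, 28)]
s15 [(175, 191, 19, 28)]
t 50.0 p [ 0.3838 -0.2823  0.1608] x [-0.756  0.655 -0.001] y [ 0.653  0.754 -0.064] z [-0.041 -0.05  -0.998] F [-0.3  1.1  0.3] w 0.0868
GO [ 1.26 -0.77 10.35] 0.019 j7 1.4
```

```bash
python3 -m jog '[[0.6,-0.5,0.2,0,0],[0.5,-0.4,0.8,0,0],[0,0,1.2,0,0],[0,0,1.4,0,0],[0,0.05,1.4,0,0],[0,0.05,1.4,0,0],[0,0.05,1,0,0],[0,0,0.5,0,0],[0,0,0,0,0],[0,0,0,0,0]]' 20
python3 -c "
from h import *
go([.365,-.285,.058],np.deg2rad(48))"
```

```text
time: 51.0
ee_pos: [0.3646, -0.2848, 0.0751]
eef_rot: [0.349, 0.936, -0.031, -0.011]
ft_force: [0.2, -0.1, -0.3]
width: 0.0872
t 51.0 p [ 0.3646 -0.2848  0.0751] x [-0.756  0.655 -0.001] y [ 0.654  0.754 -0.065] z [-0.042 -0.05  -0.998] F [ 0.2 -0.1 -0.3] w 0.0872
GO [-0.04  0.12  1.7 ] 0.019 j7 1.53
```

```bash
python3 -m jog '[[0,0.05,0.5,0,0],[0,0.05,0.6,0,0],[0,0,0.4,0,0],[0,0,0.1,0,0],[0,0,0,0,1],[0,0,0,0,1],[0,0,0,0,1],[0,0,0,0,1],[0,0,0,0,1],[0,0,0,0,1]]' 20
python3 -m jog '[[0,0,0,0,1],[0,0,0,0,1],[0,0,0,0,1],[0,0,0,0,1],[0,0,-0.5,0,1],[0,0,-1.5,0,1],[0,0,-2.5,0,1],[0,0,-2.5,0,1],[0,0,-2.5,0,1],[0,0,-1.5,0,1]]' 20
python3 -c "
from h import *
go([.5407+.003,-.3106+.003,.17],np.deg2rad(48))"
```

```text
time: 52.0
ee_pos: [0.366, -0.285, 0.0591]
eef_rot: [0.349, 0.937, -0.03, -0.01]
ft_force: [-0.1, 0.3, -0.9]
width: 0.0582
time: 53.0
ee_pos: [0.3676, -0.2794, 0.1716]
eef_rot: [0.35, 0.936, -0.031, -0.013]
ft_force: [-0.1, -0.8, -2.1]
width: 0.0578
t 53.0 p [ 0.3676 -0.2794  0.1716] x [-0.754  0.657  0.002] y [ 0.655  0.752 -0.068] z [-0.046 -0.05  -0.998] F [-0.1 -0.8 -2.1] w 0.0578
GO [-15.13   9.42  -0.51] 0.017 j7 1.35
```

```bash
python3 -m jog '[[-1,0.6,0,0,1],[-2,1.2,-0.2,0,1],[-2.3,1.4,-0.2,0,1],[-2.3,1.4,-0.2,0,1],[-2.3,1.4,-0.1,0,1],[-2.2,1.3,0,0,1],[-1.5,1,0,0,1],[-0.5,0.3,0,0,1],[0,0,0,0,1],[0,0,0,0,1]]' 20
python3 -c "
from h import *
s,M=st();t=np.array([.5407,-.3106,.067])-M[:,2]*.059;t[2]=.067
go(t,np.deg2rad(48))"
```

```text
time: 54.0
ee_pos: [0.5366, -0.307, 0.1765]
eef_rot: [0.35, 0.936, -0.029, -0.012]
ft_force: [-0.0, 0.2, -1.9]
width: 0.0586
t 54.0 p [ 0.5366 -0.307   0.1765] x [-0.755  0.656  0.001] y [ 0.655  0.753 -0.062] z [-0.042 -0.046 -0.998] F [-0.   0.2 -1.9] w 0.0586
t 54.0 p [ 0.5366 -0.307   0.1765] x [-0.755  0.656  0.001] y [ 0.655  0.753 -0.062] z [-0.042 -0.046 -0.998] F [-0.   0.2 -1.9] w 0.0586
GO [-0.57  1.05 10.9 ] 0.018 j7 1.54
```

```bash
python3 -m jog '[[-0.3,0.3,0.3,0,1],[-0.2,0.15,1,0,1],[0,0.05,1,0,1],[0,0.05,1,0,1],[0,0.05,1,0,1],[0,0.05,1,0,1],[0,0,0.7,0,1],[0,0,0,0,1],[0,0,0,0,1],[0,0,0,0,1]]' 20
python3 -c "
from h import *
s,M=st();t=np.array([.5407,-.3106,.067])-M[:,2]*.059;t[2]=.067
go(t,np.deg2rad(48))"
```

```text
time: 55.0
ee_pos: [0.5397, -0.3078, 0.1105]
eef_rot: [0.351, 0.936, -0.028, -0.012]
ft_force: [0.2, -0.2, -1.3]
width: 0.058
t 55.0 p [ 0.5397 -0.3078  0.1105] x [-0.754  0.657  0.003] y [ 0.656  0.752 -0.062] z [-0.043 -0.044 -0.998] F [ 0.2 -0.2 -1.3] w 0.058
t 55.0 p [ 0.5397 -0.3078  0.1105] x [-0.754  0.657  0.003] y [ 0.656  0.752 -0.062] z [-0.043 -0.044 -0.998] F [ 0.2 -0.2 -1.3] w 0.058
GO [-0.29  0.48  4.33] 0.016 j7 1.57
```

```bash
python3 -m jog '[[-0.2,0.2,0.3,0,1],[-0.1,0.1,0.7,0,1],[0,0.05,0.8,0,1],[0,0.05,0.8,0,1],[0,0.05,0.6,0,1],[0,0,0.4,0,1],[0,0,0.2,0,1],[0,0,0.15,0,1],[0,0,0.1,0,1],[0,0,0,0,1]]' 20
python3 -c "
from h import *
s,M=st();t=np.array([.5407,-.3106,.067])-M[:,2]*.059;t[2]=.067
go(t,np.deg2rad(48))"
```

```text
time: 56.0
ee_pos: [0.544, -0.3084, 0.0667]
eef_rot: [0.351, 0.936, -0.028, -0.012]
ft_force: [-0.0, 0.4, -2.0]
width: 0.0585
t 56.0 p [ 0.544  -0.3084  0.0667] x [-0.754  0.657  0.002] y [ 0.656  0.752 -0.061] z [-0.042 -0.045 -0.998] F [-0.   0.4 -2. ] w 0.0585
t 56.0 p [ 0.544  -0.3084  0.0667] x [-0.754  0.657  0.002] y [ 0.656  0.752 -0.061] z [-0.042 -0.045 -0.998] F [-0.   0.4 -2. ] w 0.0585
GO [ 0.09 -0.02 -0.03] 0.016 j7 1.59
```

```bash
python3 -m jog '[[0,0,0.15,0,1],[0,0,0.1,0,1],[0,0,0,0,0.7],[0,0,0,0,0.4],[0,0,0,0,0],[0,0,0,0,0],[0,0,0,0,0],[0,0,0,0,0],[0,0,-1,0,0],[0,0,-2,0,0]]' 20
python3 -m jog '[[0,0,-3,0,0],[0,0,-3,0,0],[0,0,-3,0,0],[0.5,0.6,-3,0,0],[1.5,1.7,-2,0,0],[2.5,2.8,0,0,0],[2.7,3,0,0,0],[2.7,3,0,0,0],[2.7,3,0,0,0],[2.7,3,0,0,0]]' 20
python3 tr.py t16; python3 -c "
from m import *
snap('scene','s16')
go([.541,.359,.27],np.deg2rad(98.6))"
```

```text
time: 57.0
ee_pos: [0.5446, -0.3071, 0.0948]
eef_rot: [0.351, 0.936, -0.028, -0.013]
ft_force: [-0.1, -0.3, -0.0]
width: 0.0867
time: 58.0
ee_pos: [0.5478, -0.0736, 0.2407]
eef_rot: [0.358, 0.933, -0.029, -0.007]
ft_force: [1.8, 0.7, 0.7]
width: 0.0869
cream [338.2 182.8   7.5] [ 0.622  -0.2236]
cream [363.8 181.6   7.6] [ 0.625  -0.3037]
black [327.  281.    8.6] [ 0.3183 -0.1813]
black [314.1 208.6  12.8] [ 0.5412 -0.1464]
t 58.1 p [ 0.5486 -0.0682  0.24  ] x [-0.749  0.662 -0.005] y [ 0.661  0.748 -0.057] z [-0.034 -0.046 -0.998] F [-0.6  0.3  0.1] w 0.0868
GO [28.84 31.27 -4.94] -0.874 j7 1.03
```

```bash
python3 -m jog '[[1.5,1.6,-0.5,0,0],[2.5,2.7,-0.5,0,0],[2.8,3,-0.3,0,0],[2.8,3,-0.3,0,0],[2.8,3,0,0,0],[2.8,3,0,0,0],[1.5,1.6,0,-0.1,0],[0,0,0,-0.14,0],[0,0,0,-0.14,0],[0,0,0,-0.14,0]]' 20
python3 tr.py t17; python3 -c "
from m import *
snap('scene','s17')
go([.541,.359,.27],np.deg2rad(98.6))
a=cv2.resize(ld('t17')['pixels'][160:310,190:390,::-1],(400,300),interpolation=cv2.INTER_CUBIC)
b=cv2.resize(ld('s17')['pixels'][170:290,150:310,::-1],(400,300),interpolation=cv2.INTER_CUBIC)
cv2.imwrite('pics/v17.png',np.hstack([a,b]))"
```

```text
time: 59.1
ee_pos: [0.5432, 0.1833, 0.2524]
eef_rot: [0.095, 0.995, -0.023, -0.012]
ft_force: [-0.3, -1.0, -0.3]
width: 0.0872
cream [314.5 210.1   7.8] [ 0.5366 -0.1477]
cream [366.7 207.    8. ] [ 0.5445 -0.3101]
cream [312.1 185.    8.1] [ 0.616  -0.1417]
cream [338.5 182.8   8. ] [ 0.6221 -0.2246]
cream [363.6 181.5   7.8] [ 0.6252 -0.3033]
black [326.  281.4   9.1] [ 0.3171 -0.1782]
black [291.5 276.    7.8] [ 0.3343 -0.0733]
black [211.5 196.5  20.9] [0.5828 0.1738]
t 59.2 p [0.5434 0.1828 0.2525] x [-0.981  0.195  0.019] y [ 0.194  0.98  -0.048] z [-0.028 -0.044 -0.999] F [-0.6 -0.1 -0.1] w 0.0871
GO [ 3.7  17.14 -2.51] -0.345 j7 1.09
```

View pics/v17.png

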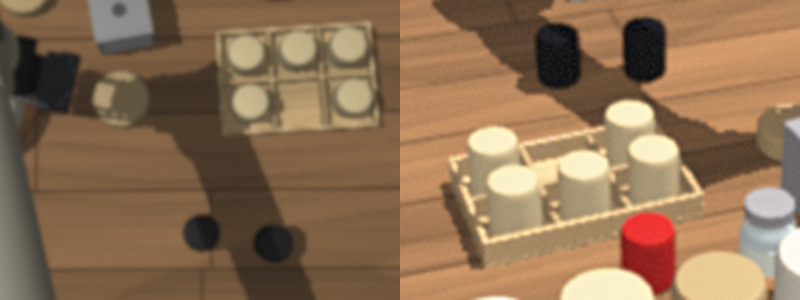

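All four truckles, plus the packed one, stand upright in the crate (five cheeses, middle rear cell empty). The black look-alikes are untouched. Now I locate the probe handle in an earlier unobstructed top view.

```bash
python3 -c "
from m import *
for n in ('t15','t12'):
    c=ld(n); print(proj(c,[.541,.359,.175]))
    for q in blobs(c,(0,0,0),(180,255,110),(138,185,192,235),15):
        x,y,w,h=cv2.boundingRect(q); print(n,x,y,w,h,cv2.minAreaRect(q))
c=ld('t15')['pixels'][180:240,130:205,::-1];cv2.imwrite('pics/v18.png',cv2.resize(c,(750,600),interpolation=cv2.INTER_CUBIC))
for n in('t15','top1'):
  b=ld(n)['pixels'][148:175,238:262].mean(2).astype(int) 
c=ld('top1');print('stand ref proj',proj(c,[.6743,.0525,.176]))
"
```

```text
[142.29333529 205.81270434]
t15 142 205 17 10 ((150.14706420898438, 210.4117889404297), (16.00735092163086, 8.973817825317383), 14.03624439239502)
[142.29333529 205.81270434]
t12 142 205 17 10 ((150.1000213623047, 210.800048828125), (15.20526123046875, 9.391485214233398), 26.56505012512207)
stand ref proj [247.79423767 159.62736242]
```

View pics/v18.png

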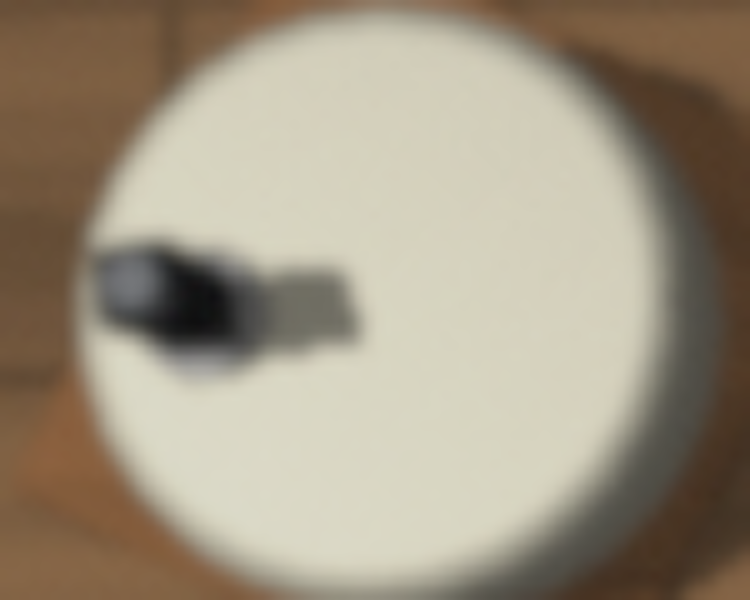

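The handle top is at crop (132,282), i.e. pixel (142.7,207.7), about (0.536,0.358), with its collar flat on the rind and its yaw as I left it. Move above it.

```bash
python3 -m jog '[[0,0,-1,-0.12,0],[0,0,-0.8,-0.12,0],[0,0,0,-0.1,0],[-0.2,1.3,0,0,0],[-0.2,2.5,0,0,0],[-0.2,3,0,0,0],[-0.2,3,0,0,0],[-0.1,3,0,0,0],[0,2,0,0,0],[0,0.5,0,0,0]]' 40
python3 -m jog '[[0,0,0,0,0],[0,0,0,0,0],[0,0,0,0,0],[0,0,0,0,0],[0,0,0,0,0],[0,0,0,0,0],[0,0,0,0,0],[0,0,0,0,0],[0,0,0,0,0],[0,0,0,0,0]]' 40
python3 -c "
from h import *
go([.539,.3615,.149],np.deg2rad(98.6))"
```

```text
time: 60.2
ee_pos: [0.5346, 0.3422, 0.2666]
eef_rot: [-0.045, 0.999, -0.02, -0.014]
ft_force: [-0.5, 0.2, -0.9]
width: 0.0873
time: 61.2
ee_pos: [0.536, 0.3379, 0.2675]
eef_rot: [-0.038, 0.999, -0.021, -0.014]
ft_force: [-0.1, -0.4, 0.2]
width: 0.0869
t 61.2 p [0.536  0.3379 0.2675] x [-0.997 -0.076  0.029] y [-0.077  0.996 -0.04 ] z [-0.026 -0.042 -0.999] F [-0.1 -0.4  0.2] w 0.0869
GO [-0.82  2.8  11.73] -0.073 j7 1.16
```

```bash
python3 -m jog '[[-0.2,0.8,0,-0.08,0],[-0.2,1.0,0,0,0],[0,0.4,0,0,0],[0,0,0,0,0],[0,0,0,0,0],[-0.02,0.03,0.7,0,0],[-0.02,0.03,0.8,0,0],[-0.02,0.03,0.6,0,0],[0,0,0,0,0],[0,0,0,0,0]]' 40
python3 -c "
from h import *
go([.539,.3615,.149],np.deg2rad(98.6))"
```

```text
time: 62.2
ee_pos: [0.5369, 0.3604, 0.2427]
eef_rot: [-0.076, 0.997, -0.021, -0.015]
ft_force: [0.3, 0.5, 0.2]
width: 0.0871
t 62.2 p [0.5369 0.3604 0.2427] x [-0.988 -0.15   0.033] y [-0.152  0.988 -0.039] z [-0.027 -0.043 -0.999] F [0.3 0.5 0.2] w 0.0871
GO [-0.54  0.44  9.35] 0.002 j7 1.21
```

```bash
python3 -m jog '[[-0.1,0.05,0.6,0,0],[-0.1,0.05,1.1,0,0],[-0.05,0.05,1.3,0,0],[-0.05,0.05,1.3,0,0],[-0.05,0.05,1.3,0,0],[-0.05,0.05,1.3,0,0],[-0.05,0.05,1,0,0],[0,0,0.5,0,0],[0,0,0,0,0],[0,0,0,0,0]]' 40
python3 -c "
from h import *
go([.539,.3615,.149],np.deg2rad(98.6))"
```

```text
time: 63.2
ee_pos: [0.5381, 0.3605, 0.1497]
eef_rot: [-0.076, 0.997, -0.021, -0.016]
ft_force: [0.4, 0.3, -0.2]
width: 0.0871
t 63.2 p [0.5381 0.3605 0.1497] x [-0.988 -0.15   0.035] y [-0.151  0.988 -0.04 ] z [-0.028 -0.045 -0.999] F [ 0.4  0.3 -0.2] w 0.0871
GO [-0.1   0.09  0.06] 0.002 j7 1.23
```

```bash
python3 -m jog '[[0,0,0,0,1],[0,0,0,0,1],[0,0,0,0,1],[0,0,0,0,1],[0,0,0,0,1],[0,0,0,0,1],[0,0,0,0,1],[0,0,0,0,1],[0,0,0,0,1],[0,0,0,0,1]]' 40
python3 -m jog '[[0,0,0,0,1],[0,0,0,0,1],[0,0,0,0,1],[0,0,0,0,1],[0,0,0,0,1],[0,0,0,0,1],[0,0,0,0,1],[0,0,0,0,1],[0,0,0,0,1],[0,0,0,0,1]]' 40
python3 -c "
from h import *
go([.539,.3615,.149],np.deg2rad(98.6))"
```

```text
time: 64.2
ee_pos: [0.5391, 0.3611, 0.152]
eef_rot: [-0.076, 0.997, -0.02, -0.014]
ft_force: [0.8, -0.4, 1.1]
width: 0.0237
time: 65.2
ee_pos: [0.5391, 0.3611, 0.152]
eef_rot: [-0.076, 0.997, -0.02, -0.014]
ft_force: [0.5, 0.0, 0.3]
width: 0.0238
t 65.2 p [0.5391 0.3611 0.152 ] x [-0.988 -0.15   0.032] y [-0.151  0.988 -0.038] z [-0.026 -0.042 -0.999] F [0.5 0.  0.3] w 0.0238
GO [-0.01  0.05  0.3 ] 0.002 j7 1.23
```

```bash
python3 -m jog '[[0.01,-0.02,-0.4,0,1],[0.02,-0.03,-0.7,0,1],[0.02,-0.04,-1,0,1],[0.03,-0.04,-1,0,1],[0.03,-0.04,-1,0,1],[0.03,-0.04,-1,0,1],[0.03,-0.04,-1,0,1],[0.03,-0.04,-1,0,1],[0.02,-0.03,-1,0,1],[0,0,-0.5,0,1]]' 40
python3 -m jog '[[0,0,-0.5,0,1],[0,0,-1,0,1],[0,0,-1,0,1],[0,0,-0.5,0,1],[0,0,0,0,1],[0,0,0,0,1],[0,0,0,0,1],[0,0,0,0,1],[0,0,0,0,1],[0,0,0,0,1]]' 40
python3 -c "
from h import *
s,M=st(); t=np.array([.6735,.052,.1])-M[:,2]*.09; t[2]=.27
go(t,np.deg2rad(100))"
```

```text
time: 66.2
ee_pos: [0.5396, 0.3611, 0.2461]
eef_rot: [-0.076, 0.997, -0.02, -0.014]
ft_force: [-0.3, 0.4, -2.0]
width: 0.024
time: 67.2
ee_pos: [0.5401, 0.3624, 0.2778]
eef_rot: [-0.076, 0.997, -0.021, -0.015]
ft_force: [0.0, -0.8, -1.6]
width: 0.0235
t 67.2 p [0.5401 0.3624 0.2778] x [-0.988 -0.15   0.033] y [-0.151  0.988 -0.039] z [-0.027 -0.043 -0.999] F [ 0.  -0.8 -1.6] w 0.0235
t 67.2 p [0.5401 0.3624 0.2778] x [-0.988 -0.15   0.033] y [-0.151  0.988 -0.039] z [-0.027 -0.043 -0.999] F [ 0.  -0.8 -1.6] w 0.0235
GO [ -8.85 -32.3    1.75] -0.023 j7 1.21
```

```bash
python3 -m jog '[[-0.4,-1.5,0,0,1],[-0.8,-2.8,0,0,1],[-0.9,-3.2,0.1,0,1],[-0.9,-3.4,0.1,0,1],[-0.9,-3.4,0.1,0,1],[-0.9,-3.4,0.1,0,1],[-0.9,-3.4,0.1,0,1],[-0.9,-3.3,0.1,0,1],[-0.7,-2.5,0,0,1],[-0.3,-1,0,0,1]]' 40
python3 -m jog '[[0,0,0,0,1],[0,0,0,0,1],[0,0,0,0,1],[0,0,0,0,1],[0,0,0,0,1],[0,0,0,0,1],[0,0,0,0,1],[0,0,0,0,1],[0,0,0,0,1],[0,0,0,0,1]]' 40
python3 -c "
from h import *
s,M=st(); t=np.array([.6735,.052,.1])-M[:,2]*.123; t[2]=.24
go(t,np.deg2rad(100)); snap('scene','s19'); c=snap('top','t19')
s=ld('s19');print('tip',proj(s,r.read_state()['ee_pos']+M[:,2]*.123)-[ -2.6,0])
"
```

```text
time: 68.2
ee_pos: [0.662, 0.0781, 0.2803]
eef_rot: [-0.075, 0.997, -0.022, -0.015]
ft_force: [-0.5, 0.5, -1.6]
width: 0.0238
time: 69.2
ee_pos: [0.6608, 0.0827, 0.2802]
eef_rot: [-0.078, 0.997, -0.021, -0.015]
ft_force: [-0.6, 0.2, -2.0]
width: 0.0239
t 69.2 p [0.6608 0.0827 0.2802] x [-0.988 -0.154  0.034] y [-0.155  0.987 -0.04 ] z [-0.027 -0.044 -0.999] F [-0.6  0.2 -2. ] w 0.0239
t 69.2 p [0.6608 0.0827 0.2802] x [-0.988 -0.154  0.034] y [-0.155  0.987 -0.04 ] z [-0.027 -0.044 -0.999] F [-0.6  0.2 -2. ] w 0.0239
GO [-1.33 -2.58  4.08] -0.019 j7 1.7
tip [332.37764217 199.65761496]
```

```bash
python3 -m jog '[[-0.6,-1,0,-0.02,1],[-0.6,-1.1,0.3,0,1],[-0.1,-0.3,0.6,0,1],[0,0,0.9,0,1],[0,0,0.9,0,1],[0,0,0.5,0,1],[0,0,0,0,1],[0,0,0,0,1],[0,0,0,0,1],[0,0,0,0,1]]' 40
python3 -c "
from h import *
s,M=st(); t=np.array([.674,.0523,.1])-M[:,2]*.123; t[2]=.215
go(t,np.deg2rad(100)); print('tip',s['ee_pos']+M[:,2]*.123)
"
```

```text
time: 70.3
ee_pos: [0.6767, 0.06, 0.245]
eef_rot: [-0.087, 0.996, -0.021, -0.016]
ft_force: [-0.1, -0.0, -1.8]
width: 0.0236
t 70.3 p [0.6767 0.06   0.245 ] x [-0.984 -0.174  0.036] y [-0.175  0.984 -0.038] z [-0.029 -0.044 -0.999] F [-0.1 -0.  -1.8] w 0.0236
t 70.3 p [0.6767 0.06   0.245 ] x [-0.984 -0.174  0.036] y [-0.175  0.984 -0.038] z [-0.029 -0.044 -0.999] F [-0.1 -0.  -1.8] w 0.0236
GO [-0.16 -0.12  3.  ] 0.001 j7 1.77
tip [0.67311347 0.0545526  0.12216553]
```

```bash
python3 -m jog '[[0,-0.15,0,0,1],[-0.03,-0.1,0.2,0,1],[-0.02,0,0.4,0,1],[-0.02,0,0.4,0,1],[-0.02,0.02,0.4,0,1],[-0.02,0.02,0.4,0,1],[-0.02,0.02,0.4,0,1],[-0.01,0.02,0.3,0,1],[-0.01,0.02,0.3,0,1],[0,0,0.1,0,1]]' 40
python3 -c "
from h import *
s,M=st(); t=np.array([.674,.0523,.1])-M[:,2]*.11; t[2]=.155
go(t,np.deg2rad(100)); print('tip',s['ee_pos']+M[:,2]*.123)
"
```

```text
time: 71.3
ee_pos: [0.6777, 0.0573, 0.2136]
eef_rot: [-0.088, 0.996, -0.021, -0.016]
ft_force: [0.0, 0.1, -2.1]
width: 0.0237
t 71.3 p [0.6777 0.0573 0.2136] x [-0.984 -0.174  0.036] y [-0.175  0.984 -0.038] z [-0.029 -0.044 -0.999] F [ 0.   0.1 -2.1] w 0.0237
t 71.3 p [0.6777 0.0573 0.2136] x [-0.984 -0.174  0.036] y [-0.175  0.984 -0.038] z [-0.029 -0.044 -0.999] F [ 0.   0.1 -2.1] w 0.0237
GO [-0.15  0.21  5.86] 0.001 j7 1.78
tip [0.67423892 0.05193397 0.09080676]
```

```bash
python3 -m jog '[[0,0,0.4,0,1],[0,0,0.5,0,1],[0,0,0.5,0,1],[0,0,0.5,0,1],[0,0,0.5,0,1],[0,0,0.5,0,1],[0,0,0.5,0,1],[0,0,0.5,0,1],[0,0,0.4,0,1],[0,0,0,0,1]]' 40
python3 -c "
from h import *
go([.6755,.0546,.153],np.deg2rad(100))
"
```

```text
time: 72.3
ee_pos: [0.6764, 0.0554, 0.1665]
eef_rot: [-0.088, 0.996, -0.021, -0.016]
ft_force: [-0.2, 0.1, -1.6]
width: 0.024
t 72.3 p [0.6764 0.0554 0.1665] x [-0.984 -0.174  0.036] y [-0.175  0.984 -0.038] z [-0.029 -0.044 -0.999] F [-0.2  0.1 -1.6] w 0.024
GO [ 0.05 -0.01  1.35] 0.002 j7 1.79
```

```bash
python3 -m jog '[[0,0,0.25,0,1],[0,0,0.3,0,1],[0,0,0.3,0,1],[0,0,0.25,0,1],[0,0,0.15,0,1],[0,0,0.1,0,1],[0,0,0.1,0,1],[0,0,0.1,0,1],[0,0,0,0,1],[0,0,0,0,1]]' 40
python3 -c "
from h import *
go([.6755,.0546,.153],np.deg2rad(100))
"
```

```text
time: 73.3
ee_pos: [0.6765, 0.0547, 0.1533]
eef_rot: [-0.088, 0.996, -0.02, -0.015]
ft_force: [0.5, 0.3, -1.1]
width: 0.0241
t 73.3 p [0.6765 0.0547 0.1533] x [-0.984 -0.174  0.033] y [-0.175  0.984 -0.037] z [-0.026 -0.042 -0.999] F [ 0.5  0.3 -1.1] w 0.0241
GO [0.1  0.   0.04] 0.002 j7 1.8
```

Contact is beginning (the collar edge is touching). A small final press, then release and rise.

```bash
python3 -m jog '[[0,0,0.1,0,1],[0,0,0.1,0,1],[0,0,0,0,0.7],[0,0,0,0,0.5],[0,0,0,0,0.2],[0,0,0,0,0],[0,0,0,0,0],[0,0,0,0,0],[0,0,0,0,0],[0,0,0,0,0]]' 40
python3 -c "
from h import *
st()"
python3 -m jog '[[0,0,-0.5,0,0],[0,0,-1,0,0],[0,0,-1.5,0,0],[0,0,-1.5,0,0],[0,0,-1.5,0,0],[0,0,-1.5,0,0],[0,0,-1.5,0,0],[0,0,-1.5,0,0],[0,0,-1,0,0],[0,0,0,0,0]]' 40
python3 -c "
from h import *
st();s=snap('scene','s20')
cv2.imwrite('pics/v20.png',cv2.resize(s['pixels'][150:290,150:430,::-1],(800,400),interpolation=cv2.INTER_CUBIC))"
```

```text
time: 74.3
ee_pos: [0.6769, 0.0545, 0.1525]
eef_rot: [-0.088, 0.996, -0.02, -0.014]
ft_force: [0.2, -0.1, -0.2]
width: 0.0743
t 74.3 p [0.6769 0.0545 0.1525] x [-0.984 -0.174  0.032] y [-0.175  0.984 -0.037] z [-0.025 -0.042 -0.999] F [ 0.2 -0.1 -0.2] w 0.0743
time: 75.3
ee_pos: [0.6811, 0.0594, 0.2835]
eef_rot: [-0.087, 0.996, -0.02, -0.01]
ft_force: [-0.9, 0.0, 0.1]
width: 0.087
t 75.3 p [0.6811 0.0594 0.2835] x [-0.984 -0.174  0.024] y [-0.175  0.984 -0.038] z [-0.017 -0.041 -0.999] F [-0.9  0.   0.1] w 0.087
```

View pics/v20.png

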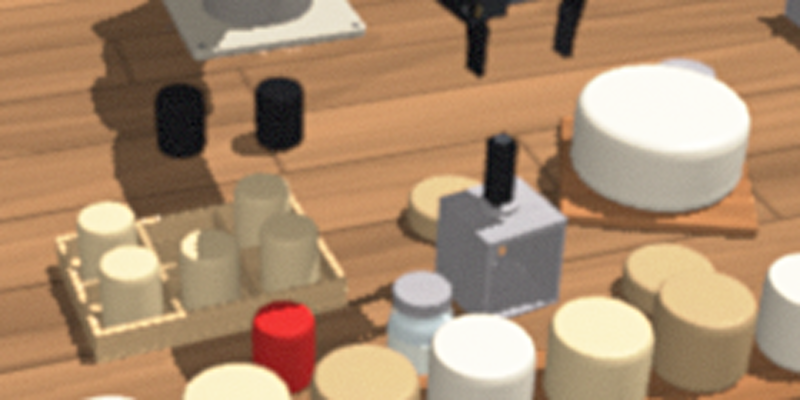

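The probe hangs upright in the stand at crop (500,170) with its collar on the top. Five cheeses are upright in the crate, the other objects in view are where they were, and the gripper is clear. Handing in.

```bash
python3 -c "
from bench import r
print(r.close_job(), r.read_state()['time'])"
```

```text
the job is handed in; nothing more can be done
the job is handed in; nothing more can be done
```

The job is done and handed in after about 75 s of robot time; no verdict was reported.

**What I did:**
- I slid the probe tip round the top of the wheel until it dropped into the old sampling hole, pushed it home until the collar lay on the rind, and let go.
- I put all four truckles upright into crate cells, beside the one cheese already packed there.
- I then drew the probe out, hung it upright in its stand, let go and backed the gripper off.

**Last checks:**
- The final scene picture shows the probe upright with its collar on the stand, five cheeses upright in the crate, and the gripper clear. The jar and the black and red look-alikes look unmoved in it; the brush and tin I did not check again.
- The last top-camera reading, taken before I fetched the probe, put the four packed cheeses within about 5 mm of their cell centres.
- The contact forces I read stayed around 15 N or less.

**What disagreed:**
- **Camera offset:** the scene camera read about 2.5 pixels (8 mm) to one side of the arm and the top camera, so I relied on those two.
- **Tool tilt:** the tool drifted to a tilt of 2–4°, so the truckles and probe were released slightly tilted and then settled. I allowed for the tilt in the placings.

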